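# Pin a spacer pack on its assembly bed

## Robot

A 7-joint arm with a two-finger parallel gripper is mounted at the origin on a cart in front of the work surface, level with it; the furniture and walls round the work are solid. World frame = base frame: x ahead of the robot, y to its left, z up, the work surface at z = 0. Lengths are in mm, angles in rad, forces in N, time in s.
With the tool pointing down it reaches from about 400 to 875 mm from the base axis. Payload 4.4 kg.
Tool frame: the origin (TCP) lies on the centre line of the jaws, within the pads' length; the fingertips stand ctrl.nose_length ahead of it and the grasp point (between the pads) lies 6 mm ahead of it (ctrl.nose_length is the distance from the TCP to the fingertips, in mm); z points along the fingers, y is the direction in which the jaws open and shut (so a half turn about z gives the same grasp; the last joint's range is limited). The gripper opens to 85 mm and grips with 20 to 120 N. Pads are 22 mm wide; open, the fingers measure 114 mm over their backs; the gripper's body (76 mm by 85 mm) begins 54 mm behind the grasp point. The pads swing forward as they close: fully open they stand 13 mm farther back than shut.
Start: joints at [-1.231, 0.628, 0.038, 1.517, -0.027, 0.996, -0.02], TCP at [256.569, 597.235, 256.313] pointing down, gripper open.
Joint ranges: [-3.06, 3.06], [-0.37, 2.12], [-1.25, 1.32], [0.18, 2.47], [-1.1, 4.24], [0.23, 1.98], [-2.94, 2.94]. Speed limits (rad/s): [2.57, 2.57, 3.14, 3.14, 3.14, 3.14, 3.14].

## Interface

Orientations are given as [roll, pitch, yaw] about the fixed x, y, z axes, in that order (R = Rz(yaw) Ry(pitch) Rx(roll)).
In Python, from cell import ctrl, vision gives the robot as it stands. The module is installed in compiled form; this text tells all that it offers.
- The arm moves only by the shell command python3 -m inch 'ROWS'. ROWS is a JSON object of lists of equal length, an entry for each row: "travel": the shift along the tool's x, y, z in cm, a list of three; "twist": the turn about the tool's z in degrees; "fingers": the finger opening in cm, from 0 to 8.54. A call has exactly 10 rows; each row is the pose to reach, as a shift and turn from the pose commanded when the call began, along the tool's axes at that moment; what a row does not reach only later rows make up. A row lasts 1/12 s, in which the tool goes at most 41.7 mm and 7.16 degrees, less where a joint would pass 70% of its speed; a pose out of reach is approached as far as the arm can. A call with a gripper value outside its range is refused whole. The fingers move at their own pace and stop on an object; the grip force is fixed at half the most. Time passes only in rows, so rows that repeat a pose let the fingers close, or fill a call up. It gives the time, the measured TCP pose, the force and the opening at its end, in the units of the state.
- ctrl.read_state(): the state, without advancing time (a new reading comes with each control period).
- vision.get_image(name): name is "scene" or "top"; returns a dict with "frame" (384x512x3 uint8, red, green, blue), "fx", "fy", "cx", "cy" (pixels), "k1" (the pictures are not rectified: a ray, as slopes to the right and down, at radius r is drawn at 1 + k1 r^2 times it, then the intrinsics apply), "position" and "orientation" of the camera in the world. Camera axes: x right, y down, z forward; pixel columns grow to the right and rows downward; lengths in mm; the calibration is good to about 2 mm. A picture is of the moment at which its call begins. There is no depth.
- ctrl.finish_job(): hands the job in, once; it reports no verdict.
The state is a dict: "clock": time; "qpos": joint angles; "qd": joint speeds; "tau": joint torques, N m; "eef_pos": TCP position; "tool_rot": TCP orientation; "force": force on the tool from outside, world axes, zero at the start; "torque": the same for the moment, N m; "width": finger opening in mm.
Only numpy, scipy, OpenCV 4.12 (cv2) and the standard library are available. Lean on these libraries where they do the work, as an engineer would, in place of code of your own. Each camera call takes 0.05 s, during which the arm holds its last target.

## Task

Pin the rail-spacer pack together. With a very light touch push the three loose, staggered plastic spacer plates along their guides until all of them just rest against the end stop, so that their holes line up with the socket hole in the stop's foot; then take the pin from the wooden rest, pass it down through all three plates into the socket until its collar sits flat on the top plate, and let go. Do not force anything and leave the gauge block and the loose cap where they are.

Things in the scene. Friction and masses are not known exactly. Their poses are not given: they have to be found in the camera images.
- bed: Fixed assembly bed: aluminium base 130 x 90 x 8 mm (from x = -46 to +84 mm of its origin) with two upright steel guide rails along x (x -25 to +39 mm, tops 44 mm above the table, 42 mm apart inside): plates between them slide only along x. Origin on the table, midway between the rails; x points along the rails to the end stop, z up.
- socket_mid (a point): Point of the bed, 22 mm above its origin. Between the rails a separate dark steel stop is screwed down up to 12 mm either way along the bed's x; ITS PLACE IS NOT REPORTED, it must be felt. In its middle place its socket (13.5 mm through hole, 14 mm deep, on the bed's centre line) has its mouth at this point, in the top of the stop's foot that carries the plates.
- face_mid (a point): Point of the bed, 52 mm in +x from socket_mid: where the stop's upright flat face (40 mm wide, top 50 mm above the table) is in its middle place. The face is always 52 mm beyond the socket axis. The foot reaches 32 mm from the socket axis to -x, so pushed-up plates overhang it by 6 mm; fingers pushing their near ends may reach below the lowest plate.
- plate_low: Lowest of three identical white plastic plates 90 x 40 x 8 mm, 40 g, loose on one another, with a 13.5 mm hole. Origin on the hole axis at the underside, 22 mm above the table; long side along x, as the bed's x: near end at x = -38, far end at +52 mm. At the start 5 to 36 mm short of the stop, each differently; with the far end on the stop its hole is over the socket. 1 mm side play.
- plate_mid: Middle plate, same as plate_low; underside 30 mm above the table.
- plate_top: Top plate, same as plate_low; underside 38 mm and top 46 mm above the table. The plates are light: sliding the pack takes under 3 N, and 5 to 8 N in all seats it on the stop; over 14 N on any plate (or 8 N on two, 6 N on all three) is too hard. The pin must not be pressed with over 25 N.
- pin_rest: Fixed light wooden block 60 x 60 x 44 mm with a 16 mm through hole in which the pin stands; origin under its centre, z up.
- pin_grip (a point): Centre of the pin's round grip, a steel cylinder 18 mm in diameter and 30 mm high, to be taken from above; z along the pin, upwards. 63 mm above the table in the rest. Pin mass 80 g nominal.
- pin_seat (a point): Centre of the underside of the pin's collar (26 mm in diameter, 4 mm thick), 19 mm below pin_grip. Below it the shank, 12 mm in diameter, 36 mm long, the last 4 mm tapering to 9 mm. Pin fully home: this point 46 mm above the table.
- gauge_block: Bystander: small loose steel gauge block 30 x 60 x 42 mm with a round knob; origin under its centre. Leave alone.
- loose_cap: Bystander: loose black bottle cap, 37 mm across, 33 mm high; origin under its centre. Leave alone.
Not all that is in view belongs to the job. There is more than one size of the part that bears pin_grip; the job needs the largest.

How it is judged:
By the outcome, as a careful person would: the job done as asked, in the order asked, and still so for the second after the job is handed in, with the robot touching nothing.
It also fails if it takes over 61 s, if anything falls off the work surface, if the arm or the gripper's body presses on something with over 40 N, if the wrist force passes 120 N, or if a joint passes its speed limit or range.

## Working session

There is one attempt and no reset: what is moved stays moved. The work goes in short steps, Python scripts to look and compute and a shell command to move; the robot and the scene stay as the last step left them, time stands still between calls to the robot, and variables do not carry over. Pictures are saved under pics/ and viewed, and the job is handed in when it is done.

```bash
ls; mkdir -p pics
python3 - <<'E'
from cell import ctrl, vision
import cv2
print(ctrl.read_state(), ctrl.nose_length)
for n in ("scene","top"):
    d=vision.get_image(n); f=d.pop("frame"); print(n,d)
    cv2.imwrite(f"pics/{n}0.png",f[:,:,::-1])
E
```

```text
pics
{'clock': 0.0, 'qpos': array([-1.23079847,  0.629333  ,  0.03847009,  1.51836988, -0.02701048,
        0.99629132, -0.02001763]), 'qd': array([-1.94148570e-04, -4.02924599e-04,  4.44652797e-04, -5.03554692e-04,
        6.06676151e-04, -6.23205798e-05,  6.35018913e-04]), 'tau': array([ 2.56464682e-04, -5.63411021e+01,  1.22650176e+00, -1.93443596e+01,
        1.09509390e-02,  1.05923385e-02, -3.78872059e-06]), 'eef_pos': array([256.34665334, 596.68999618, 255.39746036]), 'tool_rot': array([-3.13971017e+00,  3.19876551e-05,  2.73574868e+00]), 'force': array([-0.27727043,  0.38414875,  0.17256831]), 'torque': array([ 0.00183336, -0.03826639, -0.0081927 ]), 'width': 84.92294133423499} 25.0
scene {'fx': 491.54614598256796, 'fy': 491.54614598256796, 'cx': 257.52470860530445, 'cy': 188.07425402622712, 'k1': -0.1510492946411112, 'position': array([  46.65999432, -422.62957033,  667.70837337]), 'orientation': array([-2.31966159, -0.0127532 , -0.81983669])}
top {'fx': 455.5273106781112, 'fy': 455.5273106781112, 'cx': 260.96300188178685, 'cy': 195.54992318846183, 'k1': 0.04294853522111102, 'position': array([422.64275625,   1.11415495, 909.22711312]), 'orientation': array([-3.03310094,  0.01237131, -1.58504473])}
```

View pics/scene0.png

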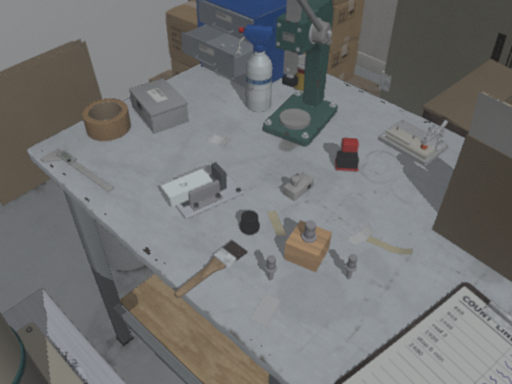

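View pics/top0.png

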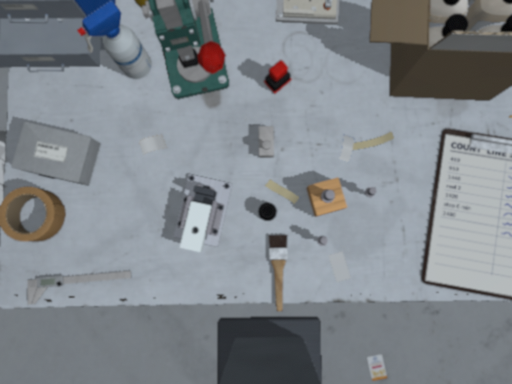

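```bash
cat > h.py <<'E'
import numpy as np, cv2
from cell import ctrl, vision
from scipy.spatial.transform import Rotation as R
def grab(n,name=None):
    d=vision.get_image(n)
    if name: cv2.imwrite(f"pics/{name}.png",d["frame"][:,:,::-1])
    return d
def rays(d,px):
    px=np.asarray(px,float).reshape(-1,2)
    K=np.array([[d["fx"],0,d["cx"]],[0,d["fy"],d["cy"]],[0,0,1]])
    u=cv2.undistortPoints(px.reshape(-1,1,2),K,np.array([d["k1"],0,0,0,0.])).reshape(-1,2)
    v=np.c_[u,np.ones(len(u))]
    return R.from_euler("xyz",d["orientation"]).apply(v)
def plane(d,px,z):
    v=rays(d,px); p=d["position"]
    return p+v*((z-p[2])/v[:,2])[:,None]
def proj(d,P):
    K=np.array([[d["fx"],0,d["cx"]],[0,d["fy"],d["cy"]],[0,0,1]])
    M=R.from_euler("xyz",d["orientation"]).as_matrix()
    rv=cv2.Rodrigues(M.T)[0]; t=-M.T@d["position"]
    return cv2.projectPoints(np.asarray(P,float).reshape(-1,1,3),rv,t,K,np.array([d["k1"],0,0,0,0.]))[0].reshape(-1,2)
def tri(d1,p1,d2,p2):
    a,b=rays(d1,p1)[0],rays(d2,p2)[0]
    A=np.c_[a,-b]; s=np.linalg.lstsq(A,d2["position"]-d1["position"],rcond=None)[0]
    q1=d1["position"]+a*s[0]; q2=d2["position"]+b*s[1]
    return (q1+q2)/2, np.linalg.norm(q1-q2)
def crop(d,x0,y0,x1,y1,name,s=None):
    c=d["frame"][y0:y1,x0:x1,::-1]
    s=s or min(790//(x1-x0),590//(y1-y0))
    cv2.imwrite(f"pics/{name}.png",cv2.resize(c,None,fx=s,fy=s,interpolation=cv2.INTER_CUBIC))
    print(name,"scale",s,"origin",x0,y0)
E
python3 - <<'E'
from h import *
t=grab("top"); s=grab("scene")
crop(t,165,165,245,265,"t_bed"); crop(t,295,165,385,255,"t_pin")
crop(s,150,155,250,220,"s_bed"); crop(s,255,210,365,290,"s_pin")
E
```

```text
t_bed scale 5 origin 165 165
t_pin scale 6 origin 295 165
s_bed scale 7 origin 150 155
s_pin scale 7 origin 255 210
```

View pics/t_bed.png

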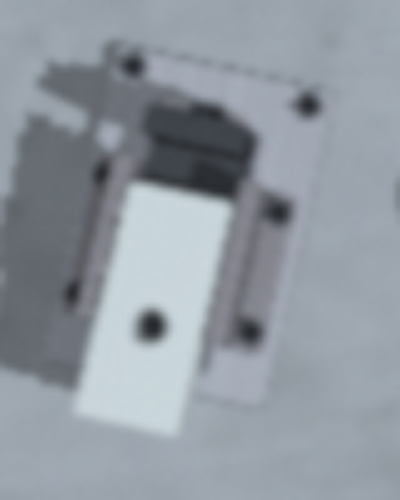

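View pics/t_pin.png

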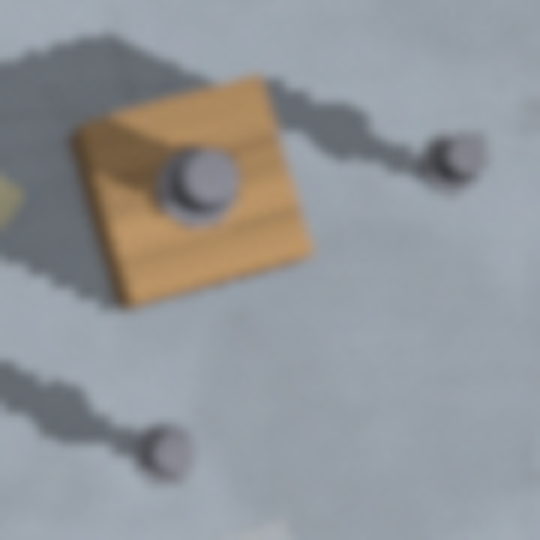

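View pics/s_bed.png

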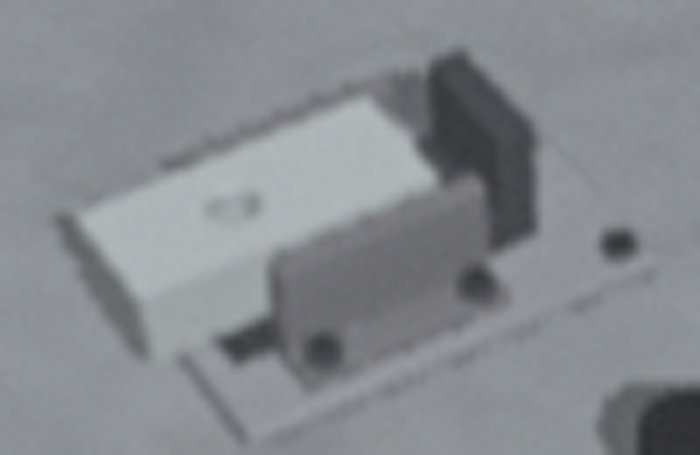

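View pics/s_pin.png

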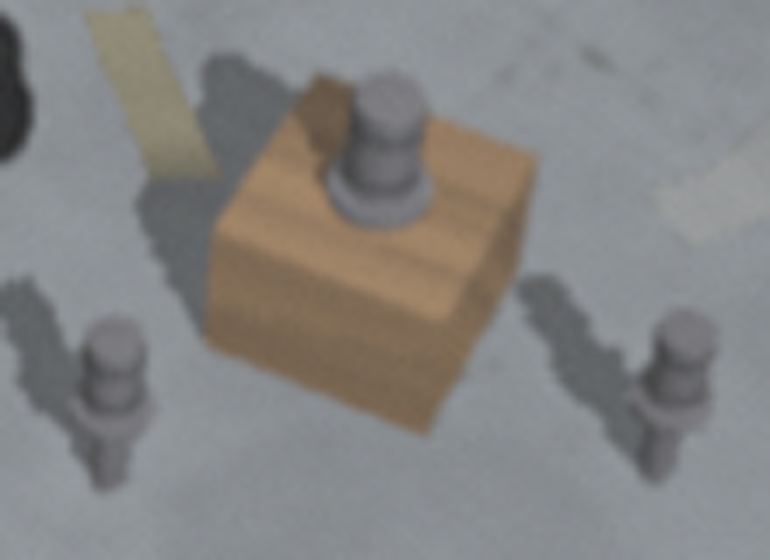

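Run:
```python
from h import *
t=grab("top"); s=grab("scene")
f=t["frame"].astype(int)
m=((f.min(2)>190)).astype(np.uint8); m[:165]=0;m[265:]=0;m[:,:165]=0;m[:,245:]=0
cs=cv2.findContours(m,cv2.RETR_EXTERNAL,cv2.CHAIN_APPROX_NONE)[0]; c=max(cs,key=cv2.contourArea)
r=cv2.minAreaRect(c); print("rect",r)
b=cv2.boxPoints(r); P=plane(t,b,46); print(np.round(P,1)); print("len",np.linalg.norm(np.diff(P,axis=0),axis=1), "ctr",P.mean(0))
for i in range(4):
  e=P[(i+1)%4]-P[i]; print(np.degrees(np.arctan2(e[1],e[0])))
def cp(pts,x0,y0,s): return np.array([[x0+(a+.5)/s-.5,y0+(b+.5)/s-.5] for a,b in pts])
base=cp([(110,42),(327,88),(265,405)],165,165,5)
B=plane(t,base,8); print("base corners",B, np.linalg.norm(np.diff(B,axis=0),axis=1))
for i in range(2):
  e=B[i+1]-B[i]; print(np.degrees(np.arctan2(e[1],e[0])))
print("bolts",plane(t,cp([(133,66),(308,104),(277,210),(248,332),(102,172),(71,293)],165,165,5),10))
print("hole",plane(t,cp([(151,326)],165,165,5),46))
print("scene plate corners z46",plane(s,cp([(372,95),(445,183),(150,298),(75,212)],150,155,7),46))
print("scene bed corner",plane(s,cp([(655,262),(250,442)],150,155,7),8))
# pin top: top (207,177)/6 ; scene (388,100)/7
p1=cp([(211,175)],295,165,6);p2=cp([(390,98)],255,210,7)
print("pin top z78",plane(t,p1,78),plane(s,p2,78),tri(t,p1,s,p2))
p1=cp([(198,188)],295,165,6)
print("collar", plane(t,p1,48))
print("wood", plane(t,cp([(77,130),(262,78),(313,248),(127,306)],295,165,6),44))
print("small pins",plane(t,cp([(462,158),(168,452)],295,165,6),60))
# others
print("cap", plane(t,[(267,211)],33), "gauge?",plane(t,[(265,140)],42))
```

```text
rect ((195.3529510498047, 226.58827209472656), (19.402849197387695, 46.081764221191406), 14.03624439239502)
[[422.5 163.7  46. ]
 [506.7 142.9  46. ]
 [497.2 107.1  46. ]
 [413.1 128.2  46. ]]
len [86.80037813 37.09816043 86.69152215] ctr [459.88076748 135.4678334   46.        ]
-13.857235265409228
-104.92309111398642
165.87045458987367
75.23645606901917
base corners [[568.70500214 159.13343873   8.        ]
 [548.75159676  72.33951913   8.        ]
 [423.25575547  97.57902808   8.        ]] [ 89.05797474 128.00874577]
-102.94699868976578
168.62847187920912
bolts [[558.54864409 149.57576396  10.        ]
 [542.15879399  79.79935496  10.        ]
 [499.97869403  92.34593802  10.        ]
 [451.92667222 103.97564719  10.        ]
 [516.20339063 161.79473902  10.        ]
 [468.36839523 173.8224007   10.        ]]
hole [[453.58546787 136.56446877  46.        ]]
scene plate corners z46 [[508.92923443 143.67715305  46.        ]
 [497.99361774 102.39910931  46.        ]
 [414.0120362  125.36288146  46.        ]
 [421.28711808 165.6795618   46.        ]]
scene bed corner [[543.60890652  68.15147225   8.        ]
 [419.61699191  97.12801328   8.        ]]
pin top z78 [[ 514.67441616 -115.9006516    78.        ]] [[ 513.03537197 -116.13976468   78.        ]] (array([ 514.48538734, -115.73950428,   76.66454223]), np.float64(0.9553092820044716))
collar [[ 513.92633369 -115.9040966    48.        ]]
wood [[ 533.53000276  -78.58222803   44.        ]
 [ 549.28788657 -137.82009033   44.        ]
 [ 494.69485475 -152.11923972   44.        ]
 [ 477.17696162  -92.93481604   44.        ]]
small pins [[ 520.76736606 -196.35838438   60.        ]
 [ 430.93149431 -102.54459336   60.        ]]
cap [[488.09804026  -0.61532101  33.        ]] gauge? [[625.49409084   1.12288538  42.        ]]
```

Pin candidates in the top image: the pin in the wooden rest at (328,194), a slim standing pin at (371,191), and a slim standing pin at (322,240). The close crops show that the rest pin is clearly the largest and is the only one in the rest, so I choose it. The bed and plates are at (197,224), the stop at (204,193), the cap (leave alone) at (267,211), and the gauge block at (265,140).

```bash
cat >> h.py <<'E'
def go(x,y,z,yawdeg):
    s=ctrl.read_state(); M=R.from_euler("xyz",s["tool_rot"])
    d=M.inv().apply(np.array([x,y,z])-s["eef_pos"])
    dy=(yawdeg-np.degrees(s["tool_rot"][2])+180)%360-180
    print("travel cm",np.round(d/10,3),"twist",round(-dy,2),"clock",s["clock"],"F",np.round(s["force"],2),"w",s["width"])
E
python3 -c "
from h import *
go(386.2,154.1,250,165.8)"
```

```text
travel cm [-29.404 -35.58    0.621] twist -9.05 clock 0.3 F [ 0.72 -0.38 -0.4 ] w 85.6259250418578
```

```bash
python3 -m inch '{"travel":[[-3,-3.6,0],[-6,-7.2,0],[-9,-10.8,0],[-12,-14.4,0],[-15,-18,0],[-18,-21.6,0],[-21,-25.2,0],[-24,-28.8,0],[-27,-32.4,0],[-29.4,-35.6,0.6]],"twist":[0,-2,-4,-6,-9,-9,-9,-9,-9,-9],"fingers":[0,0,0,0,0,0,0,0,0,0]}'; python3 -c "
from h import *
go(386.2,154.1,44,165.8);print(ctrl.nose_length)"
```

```text
clock: 1.13
eef_pos: [375.0, 196.0, 254.0]
tool_rot: [3.14, 0.001, 2.893]
force: [1.1, 0.3, 0.5]
width: -0.3
travel cm [-2.088 -3.815 21.002] twist -0.04 clock 1.1333 F [1.11 0.29 0.5 ] w -0.34442266737880106
25.0
```

```bash
python3 -m inch '{"travel":[[0,0,0],[0,0,2],[0,0,4],[0,0,7],[0,0,10],[0,0,12],[0,0,13],[0,0,13],[0,0,13],[0,0,13]],"twist":[0,0,0,0,0,0,0,0,0,0],"fingers":[0,0,0,0,0,0,0,0,0,0]}'
python3 - <<'E'
from h import *
go(386.2,154.1,44,165.8)
s=grab("scene"); t=grab("top")
crop(s,120,120,250,220,"s_a"); crop(t,150,150,260,290,"t_a")
E
```

```text
clock: 1.97
eef_pos: [374.8, 198.1, 124.1]
tool_rot: [3.141, 0.001, 2.893]
force: [-0.2, -0.7, 0.1]
width: 0.0
travel cm [-2.179 -3.991  8.005] twist -0.05 clock 1.9667 F [-0.16 -0.66  0.13] w 0.043390895990422056
s_a scale 5 origin 120 120
t_a scale 4 origin 150 150
```

View pics/s_a.png

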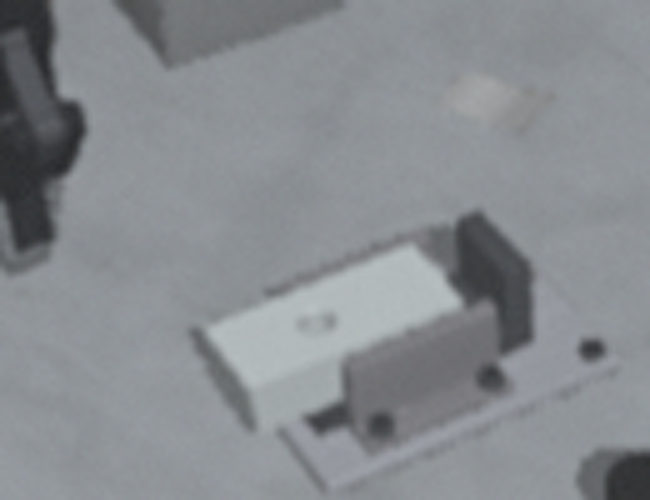

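View pics/t_a.png

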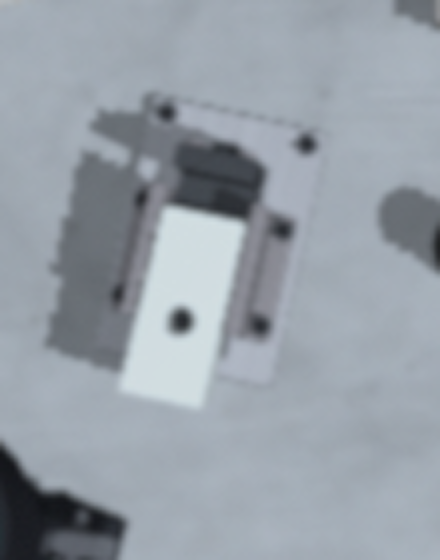

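Run:
```python
from h import *
t=grab("top")
f=t["frame"].astype(np.float32)
g=f.mean(2)
c=np.array([459.9,135.5]); a=np.radians(-14.2); u=np.array([np.cos(a),np.sin(a)]); v=np.array([-u[1],u[0]])
# sample profile along bed x in plane z=50 and z=46, averaged over lateral -12..12
for z in (46,50):
  out=[]
  for s in np.arange(-60,110,2):
    P=[np.r_[c+u*s+v*l,z] for l in np.arange(-12,13,3)]
    p=proj(t,P).astype(np.float32)
    out.append(cv2.remap(g,p[None,:,0],p[None,:,1],cv2.INTER_LINEAR).mean())
  print(z,[(int(s),int(o)) for s,o in zip(np.arange(-60,110,2),out)])
crop(t,180,175,232,225,"t_b");
```

```text
46 [(-60, 174), (-58, 174), (-56, 174), (-54, 173), (-52, 173), (-50, 173), (-48, 175), (-46, 184), (-44, 203), (-42, 215), (-40, 217), (-38, 218), (-36, 217), (-34, 217), (-32, 217), (-30, 217), (-28, 217), (-26, 217), (-24, 217), (-22, 217), (-20, 217), (-18, 217), (-16, 216), (-14, 207), (-12, 190), (-10, 170), (-8, 156), (-6, 152), (-4, 159), (-2, 177), (0, 198), (2, 212), (4, 217), (6, 217), (8, 217), (10, 217), (12, 217), (14, 217), (16, 217), (18, 217), (20, 217), (22, 217), (24, 217), (26, 217), (28, 217), (30, 217), (32, 217), (34, 217), (36, 217), (38, 217), (40, 217), (42, 216), (44, 198), (46, 146), (48, 84), (50, 59), (52, 59), (54, 61), (56, 62), (58, 65), (60, 66), (62, 60), (64, 56), (66, 65), (68, 71), (70, 72), (72, 71), (74, 71), (76, 75), (78, 88), (80, 112), (82, 143), (84, 167), (86, 176), (88, 178), (90, 178), (92, 176), (94, 168), (96, 157), (98, 162), (100, 170), (102, 172), (104, 172), (106, 171), (108, 170)]
50 [(-60, 174), (-58, 174), (-56, 174), (-54, 173), (-52, 173), (-50, 173), (-48, 174), (-46, 183), (-44, 201), (-42, 214), (-40, 217), (-38, 217), (-36, 217), (-34, 217), (-32, 217), (-30, 217), (-28, 217), (-26, 217), (-24, 217), (-22, 217), (-20, 217), (-18, 217), (-16, 216), (-14, 208), (-12, 190), (-10, 170), (-8, 156), (-6, 153), (-4, 159), (-2, 177), (0, 198), (2, 213), (4, 217), (6, 217), (8, 217), (10, 217), (12, 217), (14, 217), (16, 217), (18, 217), (20, 217), (22, 217), (24, 217), (26, 217), (28, 217), (30, 217), (32, 217), (34, 217), (36, 217), (38, 217), (40, 217), (42, 215), (44, 194), (46, 138), (48, 78), (50, 59), (52, 60), (54, 62), (56, 63), (58, 66), (60, 66), (62, 58), (64, 57), (66, 66), (68, 71), (70, 72), (72, 71), (74, 71), (76, 76), (78, 92), (80, 117), (82, 148), (84, 169), (86, 177), (88, 178), (90, 178), (92, 175), (94, 165), (96, 157), (98, 165), (100, 171), (102, 172), (104, 172), (106, 171), (108, 170)]
t_b scale 11 origin 180 175
```

View pics/t_b.png

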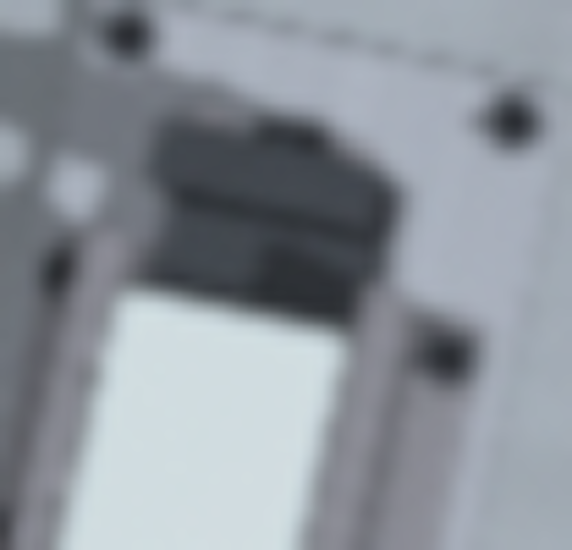

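Run:
```python
from h import *
s=grab("scene")
c=s["frame"][178:212,152:200,::-1]
c=cv2.resize(c,None,fx=16,fy=16,interpolation=cv2.INTER_LANCZOS4).astype(float)
c=np.clip((c-90)*2.2,0,255).astype(np.uint8)
c0=np.array([459.9,135.5]); a=np.radians(-14.2); u=np.array([np.cos(a),np.sin(a)]); v=np.array([-u[1],u[0]])
for z,col in ((46,(0,0,255)),(38,(0,200,0)),(30,(255,0,0)),(22,(255,0,255))):
  for l in (-20,20):
    p=proj(s,np.r_[c0-45*u+v*l,z])[0]; q=((p-[152,178]+.5)*16).astype(int); cv2.circle(c,tuple(int(k) for k in q),4,col,-1)
cv2.imwrite("pics/s_c.png",c)
```

```text
(no output)
```

View pics/s_c.png

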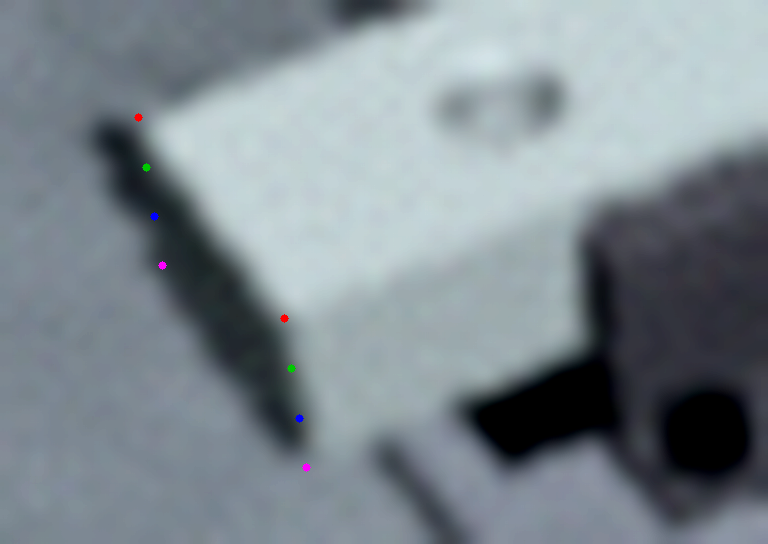

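```bash
python3 -m inch '{"travel":[[-1,-2,0],[-2.18,-4,0],[-2.18,-4,0],[-2.18,-4,1],[-2.18,-4,3],[-2.18,-4,5],[-2.18,-4,6.5],[-2.18,-4,7.5],[-2.18,-4,8],[-2.18,-4,8]],"twist":[0,0,0,0,0,0,0,0,0,0],"fingers":[0,0,0,0,0,0,0,0,0,0]}'
python3 - <<'E'
from h import *
go(386.2,154.1,44,165.8)
s=ctrl.read_state(); print(s["eef_pos"],s["tool_rot"])
c0=np.array([459.9,135.5]); a=np.radians(-14.2); u=np.array([np.cos(a),np.sin(a)]); v=np.array([-u[1],u[0]])
d=s["eef_pos"][:2]-c0; print("along",d@u,"lat",d@v)
s=grab("scene"); t=grab("top")
crop(s,120,120,250,220,"s_d"); crop(t,150,150,260,290,"t_d")
E
```

```text
clock: 3.0
eef_pos: [384.2, 149.2, 51.1]
tool_rot: [-3.125, -0.002, 2.894]
force: [0.2, -0.3, 0.0]
width: -0.2
travel cm [-0.079  0.539  0.697] twist 0.04 clock 3.0 F [ 0.25 -0.28  0.04] w -0.16827379945901666
[384.15812079 149.17220827  51.05844383] [-3.12549681e+00 -1.78111122e-03  2.89437750e+00]
along -76.78150625920279 lat -5.325583655844977
s_d scale 5 origin 120 120
t_d scale 4 origin 150 150
```

View pics/s_d.png

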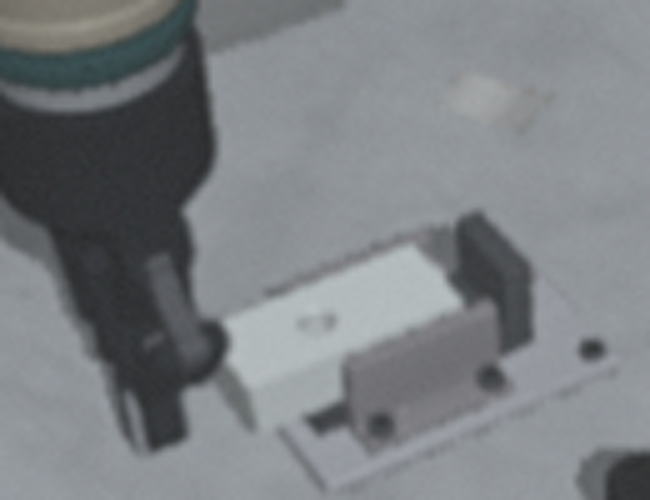

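View pics/t_d.png

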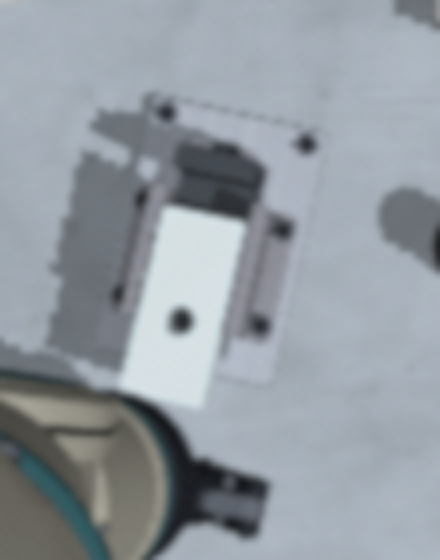

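```bash
python3 -m inch '{"travel":[[-0.08,0.5,0.3],[-0.08,0.5,0.5],[-0.08,0.5,0.5],[-0.08,0.5,0.5],[-0.08,0.5,0.5],[-0.08,0.5,0.5],[-0.08,0.5,0.5],[-0.08,0.5,0.5],[-0.08,0.5,0.5],[-0.08,0.5,0.5]],"twist":[0,0,0,0,0,0,0,0,0,0],"fingers":[0,0,0,0,0,0,0,0,0,0]}'
python3 - <<'E'
from h import *
go(386.2,154.1,44,165.8)
s=ctrl.read_state(); print(s["qpos"],s["eef_pos"],s["tool_rot"])
E
```

```text
clock: 3.93
eef_pos: [385.5, 153.2, 46.0]
tool_rot: [-3.124, -0.003, 2.895]
force: [-0.7, -0.4, -0.5]
width: -0.2
travel cm [-0.045  0.103  0.198] twist 0.04 clock 3.9333 F [-0.67 -0.43 -0.54] w -0.20185919950143585
[-0.26899273  0.74639353 -0.2703024   2.28868448  0.95446875  0.2373767
 -0.08952938] [385.52675445 153.24235711  46.00049554] [-3.12441512 -0.00329482  2.894521  ]
```

```bash
python3 -m inch '{"travel":[[-0.2,0.1,0.1],[-0.4,0.1,0.2],[-0.6,0.1,0.3],[-0.8,0.1,0.3],[-1.0,0.1,0.3],[-1.2,0.1,0.3],[-1.4,0.1,0.3],[-1.5,0.1,0.3],[-1.6,0.1,0.3],[-1.6,0.1,0.3]],"twist":[0,0,0,0,0,0,0,0,0,0],"fingers":[0,0,0,0,0,0,0,0,0,0]}'
cat >> h.py <<'E'
def bed():
    s=ctrl.read_state()
    c0=np.array([459.9,135.5]); a=np.radians(-14.2); u=np.array([np.cos(a),np.sin(a)]); v=np.array([-u[1],u[0]])
    d=s["eef_pos"][:2]-c0; print("t",s["clock"],"along",round(d@u,2),"lat",round(d@v,2),"z",round(s["eef_pos"][2],2),"rot",np.round(s["tool_rot"],4),"Fbed",np.round([s["force"][:2]@u,s["force"][:2]@v,s["force"][2]],2))
E
python3 -c "
from h import *
bed()"
```

```text
clock: 4.77
eef_pos: [401.5, 150.2, 42.9]
tool_rot: [-3.125, -0.003, 2.894]
force: [-0.0, 0.1, 0.2]
width: 0.1
t 4.7667 along -60.26 lat -0.06 z 42.91 rot [-3.1246 -0.0032  2.8942] Fbed [-0.04  0.07  0.19]
```

```bash
python3 -m inch '{"travel":[[-0.15,0,0],[-0.3,0,0],[-0.45,0,0],[-0.6,0,0],[-0.75,0,0],[-0.9,0,0],[-1.0,0,0],[-1.1,0,0],[-1.2,0,0],[-1.2,0,0]],"twist":[0,0,0,0,0,0,0,0,0,0],"fingers":[0,0,0,0,0,0,0,0,0,0]}'
python3 - <<'E'
from h import *
bed(); s=grab("scene"); t=grab("top")
crop(s,120,120,250,220,"s_e"); crop(t,150,150,260,290,"t_e")
E
```

```text
clock: 5.6
eef_pos: [413.1, 147.3, 42.8]
tool_rot: [-3.124, -0.003, 2.894]
force: [0.3, -0.2, 0.4]
width: -0.2
t 5.6 along -48.22 lat -0.06 z 42.85 rot [-3.1245e+00 -3.1000e-03  2.8943e+00] Fbed [ 0.37 -0.15  0.44]
s_e scale 5 origin 120 120
t_e scale 4 origin 150 150
```

View pics/s_e.png

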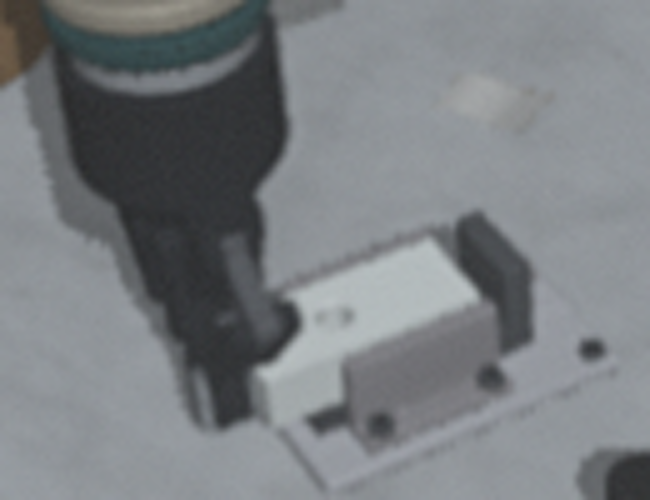

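View pics/t_e.png

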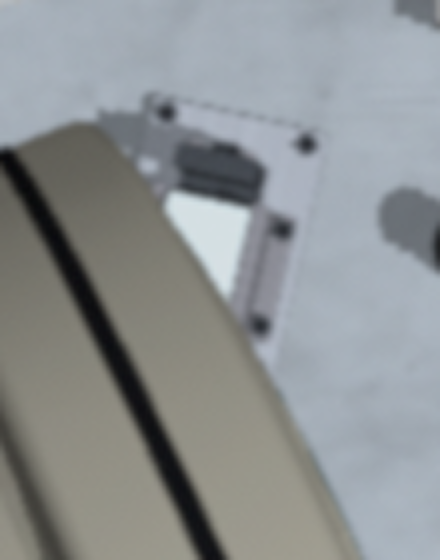

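```bash
cat >> h.py <<'E'
def prof(t,z,l0,l1,s0,s1,step=1):
    g=t["frame"].astype(np.float32).mean(2)
    c=np.array([459.9,135.5]); a=np.radians(-14.2); u=np.array([np.cos(a),np.sin(a)]); v=np.array([-u[1],u[0]])
    r=[]
    for s in np.arange(s0,s1,step):
        p=proj(t,[np.r_[c+u*s+v*l,z] for l in np.arange(l0,l1+.1,3)]).astype(np.float32)
        r.append((int(s),int(cv2.remap(g,p[None,:,0],p[None,:,1],cv2.INTER_LINEAR).mean())))
    return r
E
python3 - <<'E'
from h import *
t=grab("top"); s=grab("scene")
print(prof(t,46,-15,5,44,80))
c=s["frame"][165:210,150:215,::-1]
cv2.imwrite("pics/s_f.png",np.clip(cv2.resize(c,None,fx=12,fy=12,interpolation=cv2.INTER_LANCZOS4).astype(float)*1.5-30,0,255))
u=np.array([.9694,-.2453]);v=np.array([.2453,.9694]);c0=np.array([459.9,135.5])
for al in (-48,-37,-42):
  for z in (20,46,60): print(al,z,[np.round((proj(s,np.r_[c0+al*u+l*v,z])[0]-[150,165]+.5)*12) for l in (-15,0)])
E
```

```text
[(44, 220), (45, 220), (46, 220), (47, 220), (48, 220), (49, 219), (50, 213), (51, 200), (52, 176), (53, 145), (54, 111), (55, 82), (56, 65), (57, 59), (58, 61), (59, 65), (60, 67), (61, 66), (62, 62), (63, 58), (64, 58), (65, 61), (66, 66), (67, 71), (68, 73), (69, 74), (70, 74), (71, 74), (72, 73), (73, 73), (74, 73), (75, 75), (76, 78), (77, 83), (78, 91), (79, 103)]
-48 20 [array([224., 503.]), array([184., 446.])]
-48 46 [array([205., 383.]), array([164., 325.])]
-48 60 [array([195., 316.]), array([153., 258.])]
-37 20 [array([288., 477.]), array([247., 420.])]
-37 46 [array([270., 356.]), array([229., 299.])]
-37 60 [array([261., 289.]), array([219., 233.])]
-42 20 [array([259., 489.]), array([218., 432.])]
-42 46 [array([241., 368.]), array([199., 311.])]
-42 60 [array([231., 301.]), array([189., 244.])][ WARN:0@3.570] global loadsave.cpp:1063 imwrite_ Unsupported depth image for selected encoder is fallbacked to CV_8U.
```

View pics/s_f.png

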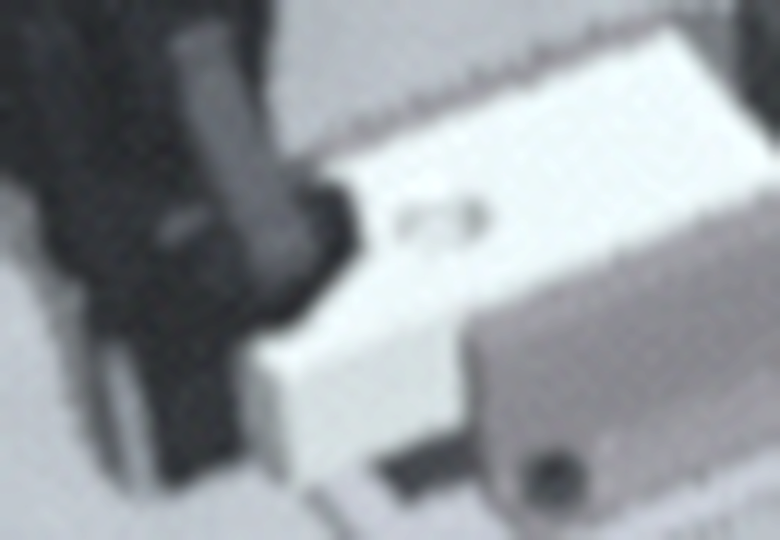

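```bash
python3 -m inch '{"travel":[[-0.08,0,0],[-0.16,0,0],[-0.24,0,0],[-0.32,0,0],[-0.4,0,0],[-0.48,0,0],[-0.55,0,0],[-0.6,0,0],[-0.6,0,0],[-0.6,0,0]],"twist":[0,0,0,0,0,0,0,0,0,0],"fingers":[0,0,0,0,0,0,0,0,0,0]}'; python3 -c "
from h import *
bed()"
python3 -m inch '{"travel":[[-0.02,0,0],[-0.04,0,0],[-0.06,0,0],[-0.08,0,0],[-0.1,0,0],[-0.1,0,0],[-0.1,0,0],[-0.1,0,0],[-0.1,0,0],[-0.1,0,0]],"twist":[0,0,0,0,0,0,0,0,0,0],"fingers":[0,0,0,0,0,0,0,0,0,0]}'; python3 -c "
from h import *
bed(); print(prof(grab('top'),46,-15,5,52,66))"
```

```text
clock: 6.63
eef_pos: [418.9, 145.8, 42.8]
tool_rot: [-3.124, -0.003, 2.894]
force: [-0.4, 0.3, 0.2]
width: 0.1
t 6.6333 along -42.31 lat -0.05 z 42.83 rot [-3.1245e+00 -3.1000e-03  2.8944e+00] Fbed [-0.43  0.21  0.21]
clock: 7.47
eef_pos: [419.7, 145.7, 42.8]
tool_rot: [-3.124, -0.003, 2.895]
force: [-0.2, 0.0, 0.6]
width: 0.1
t 7.4667 along -41.44 lat 0.0 z 42.83 rot [-3.1245 -0.0033  2.8946] Fbed [-0.25 -0.03  0.59]
[(52, 116), (53, 115), (54, 115), (55, 114), (56, 114), (57, 114), (58, 113), (59, 113), (60, 112), (61, 112), (62, 112), (63, 111), (64, 111), (65, 111)]
```

```bash
python3 -m inch '{"travel":[[-0.02,0,0],[-0.04,0,0],[-0.06,0,0],[-0.08,0,0],[-0.1,0,0],[-0.12,0,0],[-0.14,0,0],[-0.15,0,0],[-0.15,0,0],[-0.15,0,0]],"twist":[0,0,0,0,0,0,0,0,0,0],"fingers":[0,0,0,0,0,0,0,0,0,0]}'
python3 - <<'E'
from h import *
bed(); s=grab("scene"); c=s["frame"][155:205,165:235,::-1]
cv2.imwrite("pics/s_g.png",cv2.resize(c,None,fx=11,fy=11,interpolation=cv2.INTER_CUBIC))
E
```

```text
clock: 8.35
eef_pos: [421.2, 145.3, 42.8]
tool_rot: [-3.124, -0.003, 2.895]
force: [-0.6, 0.3, 0.4]
width: -0.1
t 8.35 along -39.95 lat -0.04 z 42.84 rot [-3.1244 -0.0033  2.8946] Fbed [-0.63  0.12  0.38]
```

View pics/s_g.png

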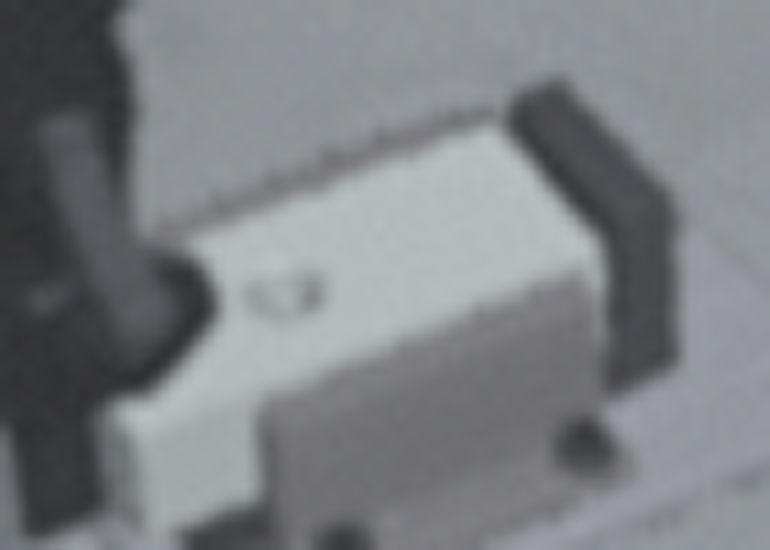

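```bash
python3 -m inch '{"travel":[[-0.01,0,0],[-0.02,0,0],[-0.03,0,0],[-0.04,0,0],[-0.05,0,0],[-0.06,0,0],[-0.07,0,0],[-0.08,0,0],[-0.08,0,0],[-0.08,0,0]],"twist":[0,0,0,0,0,0,0,0,0,0],"fingers":[0,0,0,0,0,0,0,0,0,0]}'; python3 -c "
from h import *
bed()"
python3 -m inch '{"travel":[[-0.01,0,0],[-0.02,0,0],[-0.03,0,0],[-0.04,0,0],[-0.05,0,0],[-0.05,0,0],[-0.05,0,0],[-0.05,0,0],[-0.05,0,0],[-0.05,0,0]],"twist":[0,0,0,0,0,0,0,0,0,0],"fingers":[0,0,0,0,0,0,0,0,0,0]}'; python3 -c "
from h import *
bed()"
```

```text
clock: 9.23
eef_pos: [421.9, 145.1, 42.8]
tool_rot: [-3.124, -0.003, 2.895]
force: [-1.0, 0.8, -0.2]
width: -0.2
t 9.2333 along -39.15 lat -0.03 z 42.84 rot [-3.1245 -0.0033  2.8945] Fbed [-1.2   0.49 -0.18]
clock: 10.07
eef_pos: [422.4, 145.0, 42.8]
tool_rot: [-3.124, -0.003, 2.895]
force: [0.0, 0.4, 0.8]
width: 0.1
t 10.0667 along -38.64 lat -0.0 z 42.83 rot [-3.1245 -0.0032  2.8946] Fbed [-0.09  0.41  0.8 ]
```

```bash
for i in 1 ; do python3 -m inch '{"travel":[[-0.01,0,0],[-0.02,0,0],[-0.03,0,0],[-0.04,0,0],[-0.04,0,0],[-0.04,0,0],[-0.04,0,0],[-0.04,0,0],[-0.04,0,0],[-0.04,0,0]],"twist":[0,0,0,0,0,0,0,0,0,0],"fingers":[0,0,0,0,0,0,0,0,0,0]}'; done; python3 -c "
from h import *
bed()"
```

```text
clock: 10.9
eef_pos: [422.8, 144.8, 42.8]
tool_rot: [-3.124, -0.003, 2.895]
force: [-0.6, 0.1, 0.4]
width: -0.2
t 10.9 along -38.26 lat -0.04 z 42.81 rot [-3.1244 -0.0033  2.8946] Fbed [-0.65 -0.06  0.39]
```

```bash
python3 -m inch '{"travel":[[-0.01,0,0],[-0.02,0,0],[-0.03,0,0],[-0.04,0,0],[-0.04,0,0],[-0.04,0,0],[-0.04,0,0],[-0.04,0,0],[-0.04,0,0],[-0.04,0,0]],"twist":[0,0,0,0,0,0,0,0,0,0],"fingers":[0,0,0,0,0,0,0,0,0,0]}'; python3 -c "
from h import *
bed()"
```

```text
clock: 11.73
eef_pos: [423.2, 144.8, 42.8]
tool_rot: [-3.124, -0.003, 2.895]
force: [-0.6, 0.1, -0.0]
width: 0.1
t 11.7333 along -37.86 lat -0.03 z 42.8 rot [-3.1245 -0.0033  2.8946] Fbed [-0.62 -0.05 -0.  ]
```

```bash
python3 -m inch '{"travel":[[-0.01,0,0],[-0.02,0,0],[-0.03,0,0],[-0.04,0,0],[-0.04,0,0],[-0.04,0,0],[-0.04,0,0],[-0.04,0,0],[-0.04,0,0],[-0.04,0,0]],"twist":[0,0,0,0,0,0,0,0,0,0],"fingers":[0,0,0,0,0,0,0,0,0,0]}'; python3 -c "
from h import *
bed()"
```

```text
clock: 12.57
eef_pos: [423.6, 144.7, 42.8]
tool_rot: [-3.124, -0.003, 2.895]
force: [-0.5, -0.1, 0.3]
width: -0.1
t 12.5667 along -37.47 lat -0.03 z 42.81 rot [-3.1244 -0.0033  2.8946] Fbed [-0.42 -0.23  0.33]
```

```bash
python3 -m inch '{"travel":[[-0.01,0,0],[-0.02,0,0],[-0.03,0,0],[-0.04,0,0],[-0.04,0,0],[-0.04,0,0],[-0.04,0,0],[-0.04,0,0],[-0.04,0,0],[-0.04,0,0]],"twist":[0,0,0,0,0,0,0,0,0,0],"fingers":[0,0,0,0,0,0,0,0,0,0]}'
python3 - <<'E'
from h import *
bed(); s=grab("scene"); c=s["frame"][155:205,165:235,::-1]
cv2.imwrite("pics/s_h.png",cv2.resize(c,None,fx=11,fy=11,interpolation=cv2.INTER_CUBIC))
E
```

```text
clock: 13.4
eef_pos: [423.9, 144.6, 42.8]
tool_rot: [-3.124, -0.003, 2.895]
force: [-0.6, 0.2, 0.8]
width: 0.1
t 13.4 along -37.09 lat -0.05 z 42.81 rot [-3.1244 -0.0033  2.8946] Fbed [-0.6   0.08  0.78]
```

View pics/s_h.png

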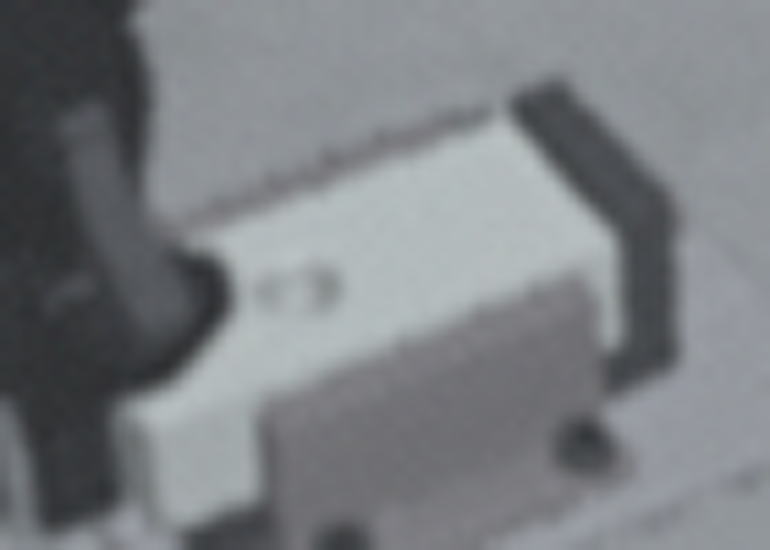

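```bash
python3 -m inch '{"travel":[[-0.01,0,0],[-0.02,0,0],[-0.03,0,0],[-0.04,0,0],[-0.04,0,0],[-0.04,0,0],[-0.04,0,0],[-0.04,0,0],[-0.04,0,0],[-0.04,0,0]],"twist":[0,0,0,0,0,0,0,0,0,0],"fingers":[0,0,0,0,0,0,0,0,0,0]}'; python3 -c "
from h import *
bed()"
```

```text
clock: 14.28
eef_pos: [424.3, 144.5, 42.8]
tool_rot: [-3.124, -0.003, 2.895]
force: [-1.2, 1.3, 1.2]
width: 0.2
t 14.2833 along -36.75 lat -0.04 z 42.81 rot [-3.1244 -0.0034  2.8947] Fbed [-1.49  0.99  1.25]
```

```bash
python3 -m inch '{"travel":[[-0.01,0,0],[-0.02,0,0],[-0.03,0,0],[-0.03,0,0],[-0.03,0,0],[-0.03,0,0],[-0.03,0,0],[-0.03,0,0],[-0.03,0,0],[-0.03,0,0]],"twist":[0,0,0,0,0,0,0,0,0,0],"fingers":[0,0,0,0,0,0,0,0,0,0]}'; python3 -c "
from h import *
bed()"
```

```text
clock: 15.12
eef_pos: [424.3, 144.4, 42.8]
tool_rot: [-3.124, -0.004, 2.895]
force: [-4.1, 0.9, 2.9]
width: 0.2
t 15.1167 along -36.7 lat -0.1 z 42.8 rot [-3.1243 -0.0037  2.8948] Fbed [-4.2  -0.14  2.88]
```

```bash
python3 -m inch '{"travel":[[-0.01,0,0],[-0.015,0,0],[-0.015,0,0],[-0.015,0,0],[-0.015,0,0],[-0.015,0,0],[-0.015,0,0],[-0.015,0,0],[-0.015,0,0],[-0.015,0,0]],"twist":[0,0,0,0,0,0,0,0,0,0],"fingers":[0,0,0,0,0,0,0,0,0,0]}'; python3 -c "
from h import *
bed()"
```

```text
clock: 15.95
eef_pos: [424.4, 144.4, 42.8]
tool_rot: [-3.124, -0.004, 2.895]
force: [-5.1, 1.6, 3.2]
width: 0.0
t 15.95 along -36.66 lat -0.06 z 42.8 rot [-3.1243 -0.0039  2.8948] Fbed [-5.32  0.26  3.22]
```

```bash
python3 -m inch '{"travel":[[-0.01,0,0],[-0.01,0,0],[-0.01,0,0],[-0.01,0,0],[-0.01,0,0],[-0.01,0,0],[-0.01,0,0],[-0.01,0,0],[-0.01,0,0],[-0.01,0,0]],"twist":[0,0,0,0,0,0,0,0,0,0],"fingers":[0,0,0,0,0,0,0,0,0,0]}'; python3 -c "
from h import *
bed()"
```

```text
clock: 16.78
eef_pos: [424.3, 144.4, 42.8]
tool_rot: [-3.124, -0.004, 2.895]
force: [-5.3, 1.0, 3.8]
width: -0.1
t 16.7833 along -36.67 lat -0.08 z 42.79 rot [-3.1243 -0.004   2.8949] Fbed [-5.37 -0.29  3.76]
```

```bash
python3 -m inch '{"travel":[[0.1,0,0],[0.4,0,0],[0.9,0,0],[1.5,0,0],[2.0,0,0],[2.2,0,-2],[2.2,0,-5],[2.2,-1,-8],[2.2,-4,-12],[2.2,-8,-13]],"twist":[0,0,0,0,0,0,0,0,0,0],"fingers":[0,0,0,0,0,0,0,0,0,0]}'; python3 -c "
from h import *
bed(); go(514,-115.8,130,165.8)"
```

```text
clock: 17.62
eef_pos: [388.5, 83.3, 174.9]
tool_rot: [-3.13, 0.002, 2.9]
force: [1.1, -1.0, 0.3]
width: -0.2
t 17.6167 along -56.4 lat -68.14 z 174.89 rot [-3.1302e+00  2.4000e-03  2.9004e+00] Fbed [ 1.3  -0.67  0.34]
travel cm [-16.931 -16.281   4.716] twist 0.38 clock 17.6167 F [ 1.1  -0.97  0.34] w -0.18274612867777382
```

```bash
python3 -m inch '{"travel":[[-2,-2,0],[-5,-4.5,0.5],[-8,-7.5,1.5],[-11,-10.3,2.5],[-14,-13,3.5],[-16,-15,4.5],[-16.8,-15.8,4.5],[-16.8,-15.8,4.5],[-16.8,-15.8,4.5],[-16.8,-15.8,4.5]],"twist":[0,0,0,0,0,0,0,0,0,0],"fingers":[5,5,5,5,5,5,5,5,5,5]}'
python3 - <<'E'
from h import *
go(514,-115.8,76,165.8); t=grab("top"); s=grab("scene")
crop(s,230,180,370,290,"s_i"); crop(t,165,165,245,265,"t_i"); 
# hole position in top plate
f=t["frame"].astype(np.float32).mean(2)
p=proj(t,[464+8,132,46])[0]; print(p)
c=f[int(p[1])-9:int(p[1])+10,int(p[0])-8:int(p[0])+9]; w=np.clip(190-c,0,None); yy,xx=np.mgrid[0:19,0:17]
h=[(w*xx).sum()/w.sum()+int(p[0])-8,(w*yy).sum()/w.sum()+int(p[1])-9]
print("hole px",h,plane(t,[h],46))
print(prof(t,46,-12,12,-45,-20),prof(t,46,-12,12,50,75))
E
```

```text
clock: 18.45
eef_pos: [509.6, -112.9, 129.5]
tool_rot: [-3.125, -0.004, 2.897]
force: [0.7, -0.4, 0.2]
width: 50.0
travel cm [-0.516 -0.087  5.346] twist 0.21 clock 18.45 F [ 0.67 -0.39  0.24] w 49.95677809824416
s_i scale 5 origin 230 180
t_i scale 5 origin 165 165
[197.22884562 220.02899397]
hole px [np.float64(197.03421366807305), np.float64(220.36178427831314)] [[471.37461584 132.36815672  46.        ]]
[(-45, 190), (-44, 190), (-43, 190), (-42, 191), (-41, 191), (-40, 191), (-39, 191), (-38, 190), (-37, 190), (-36, 191), (-35, 191), (-34, 191), (-33, 191), (-32, 190), (-31, 189), (-30, 186), (-29, 186), (-28, 190), (-27, 199), (-26, 211), (-25, 221), (-24, 227), (-23, 229), (-22, 230), (-21, 230)] [(50, 230), (51, 230), (52, 230), (53, 230), (54, 230), (55, 230), (56, 230), (57, 230), (58, 230), (59, 230), (60, 230), (61, 226), (62, 217), (63, 199), (64, 170), (65, 137), (66, 108), (67, 89), (68, 81), (69, 78), (70, 78), (71, 78), (72, 78), (73, 78), (74, 78)]
```

View pics/s_i.png

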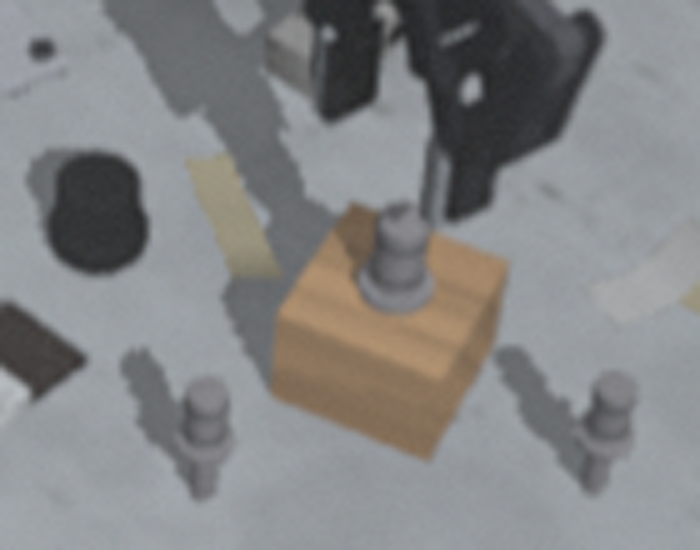

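View pics/t_i.png

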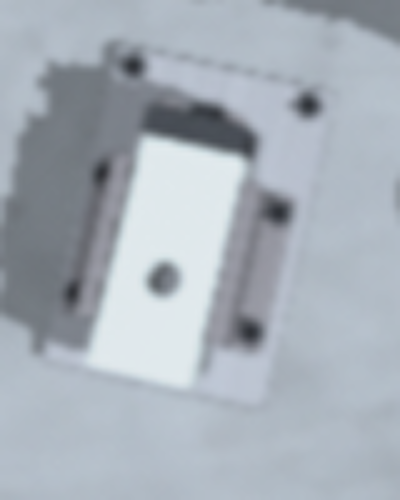

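Run:
```python
from h import *
print(np.round(ctrl.read_state()["qpos"],3), np.round(ctrl.read_state()["tool_rot"],4)); go(514,-115.8,76,165.8)
s=ctrl.read_state();print(R.from_euler("xyz",s["tool_rot"]).apply([0,0,1]))
```

```text
[ 0.578  0.719 -0.654  1.971  0.701  0.698  0.805] [-3.1248e+00 -3.1000e-03  2.8980e+00]
travel cm [-0.482 -0.079  5.371] twist 0.24 clock 18.55 F [0.52 0.22 0.92] w 49.99527171042917
[-0.00710221 -0.01555157 -0.99985384]
```

```bash
python3 -m inch '{"travel":[[-0.3,0,0],[-0.48,-0.08,0],[-0.48,-0.08,0],[-0.48,-0.08,0],[-0.48,-0.08,0],[-0.48,-0.08,0],[-0.48,-0.08,0],[-0.48,-0.08,0],[-0.48,-0.08,0],[-0.48,-0.08,0]],"twist":[-7,-14,-21,-28,-35,-42,-49,-56,-63,-70],"fingers":[5,5,5,5,5,5,5,5,5,5]}'
python3 - <<'E'
from h import *
print(np.round(ctrl.read_state()["qpos"],3)); go(514,-115.8,76,255.8)
s=ctrl.read_state();print(s["eef_pos"],R.from_euler("xyz",s["tool_rot"]).apply([0,0,1]))
E
```

```text
clock: 19.38
eef_pos: [514.6, -115.8, 129.7]
tool_rot: [-3.138, -0.017, -2.158]
force: [-0.2, -0.5, -0.1]
width: 49.9
[ 0.745  0.836 -0.958  1.953  0.929  0.884  1.828]
travel cm [-0.061  0.064  5.365] twist -19.46 clock 19.3833 F [-0.21 -0.51 -0.11] w 49.92703231661697
[ 514.56455176 -115.77984682  129.65369705] [-0.00692938 -0.01636581 -0.99984206]
```

```bash
python3 -m inch '{"travel":[[0,0,0],[-0.06,0.06,0],[-0.06,0.06,0],[-0.06,0.06,1],[-0.06,0.06,2],[-0.06,0.06,3],[-0.06,0.06,4],[-0.06,0.06,4.8],[-0.06,0.06,5.3],[-0.06,0.06,5.3]],"twist":[-7,-14,-19.5,-19.5,-19.5,-19.5,-19.5,-19.5,-19.5,-19.5],"fingers":[5,5,5,5,5,5,5,5,5,5]}'
python3 - <<'E'
from h import *
print(np.round(ctrl.read_state()["qpos"],3)); go(514,-115.8,76,255.8)
s=grab("scene"); crop(s,250,170,370,280,"s_j")
E
```

```text
clock: 20.22
eef_pos: [513.5, -116.9, 74.7]
tool_rot: [3.136, -0.018, -1.827]
force: [0.6, -0.1, -0.3]
width: 50.1
[ 0.739  0.945 -0.954  1.979  1.087  0.864  2.037]
travel cm [-0.12  -0.021 -0.128] twist -0.45 clock 20.2167 F [ 0.57 -0.13 -0.32] w 50.12615383016528
s_j scale 5 origin 250 170
```

View pics/s_j.png

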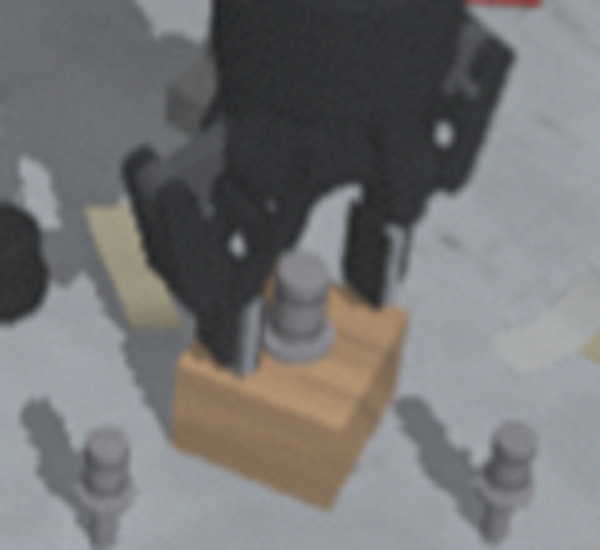

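```bash
python3 -m inch '{"travel":[[-0.1,0,-0.1],[-0.1,0,-0.13],[-0.1,0,-0.13],[-0.1,0,-0.13],[-0.1,0,-0.13],[-0.1,0,-0.13],[-0.1,0,-0.13],[-0.1,0,-0.13],[-0.1,0,-0.13],[-0.1,0,-0.13]],"twist":[0,0,0,0,0,0,0,0,0,0],"fingers":[5,4,3,2.5,2,1.5,1.5,1.5,1.5,1.5]}'
python3 - <<'E'
from h import *
go(514,-115.8,76,255.8); s=ctrl.read_state();print(s["eef_pos"],s["torque"],s["tool_rot"])
s=grab("scene"); crop(s,250,170,370,280,"s_k")
E
```

```text
clock: 21.1
eef_pos: [514.7, -116.1, 77.8]
tool_rot: [3.139, -0.018, -1.827]
force: [-1.1, 0.1, 5.4]
width: 16.3
travel cm [-0.017  0.072  0.183] twist -0.45 clock 21.1 F [-1.09  0.1   5.44] w 16.266964891728815
[ 514.66957744 -116.11610315   77.82602165] [-0.10962773  0.1651251   0.00357165] [ 3.13902895 -0.0175482  -1.8265162 ]
s_k scale 5 origin 250 170
```

View pics/s_k.png

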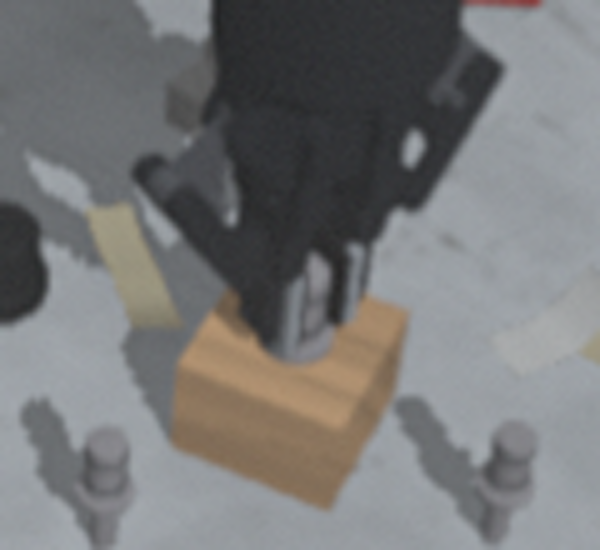

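```bash
python3 -m inch '{"travel":[[0,0,0],[0,0,0],[0,0,-0.3],[0,0,-1],[0,0,-2],[0,0,-3.2],[0,0,-4.6],[0,0,-6],[0,0,-6.5],[0,0,-6.5]],"twist":[0,0,0,0,0,0,0,0,0,0],"fingers":[1,0.5,0.5,0.5,0.5,0.5,0.5,0.5,0.5,0.5]}'
python3 - <<'E'
from h import *
s=ctrl.read_state();print(s["eef_pos"],s["torque"],s["tool_rot"],s["force"],s["width"])
go(471.7,132.4,150,255.8)
s=grab("scene"); crop(s,250,150,370,270,"s_l")
E
```

```text
clock: 21.98
eef_pos: [516.0, -114.9, 144.2]
tool_rot: [-3.142, -0.017, -1.827]
force: [-0.3, -0.7, 0.0]
width: 16.0
[ 515.99397394 -114.91122509  144.23277279] [-0.02053231  0.007112    0.01256289] [-3.14157249 -0.01685295 -1.82670169] [-0.34582086 -0.69660066  0.00918469] 15.99876445878077
travel cm [-22.792  10.545  -0.961] twist -0.46 clock 21.9833 F [-0.35 -0.7   0.01] w 15.99876445878077
s_l scale 4 origin 250 150
```

View pics/s_l.png

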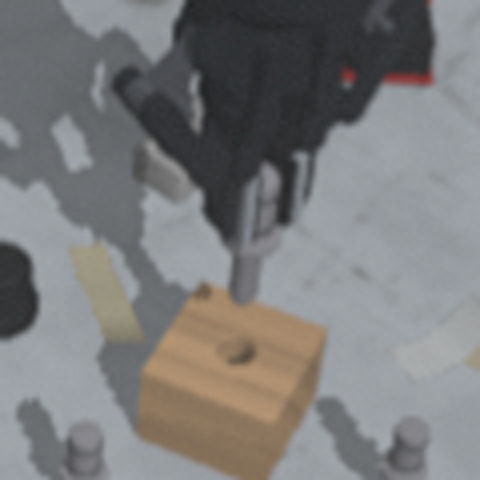

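```bash
python3 -m inch '{"travel":[[-1,0.5,-0.3],[-3.5,1.6,-0.6],[-6.5,3,-0.96],[-9.5,4.4,-0.96],[-12.5,5.8,-0.96],[-15.5,7.2,-0.96],[-18.5,8.6,-0.96],[-21,9.7,-0.96],[-22.4,10.35,-0.96],[-22.8,10.55,-0.96]],"twist":[-0.5,-0.5,-0.5,-0.5,-0.5,-0.5,-0.5,-0.5,-0.5,-0.5],"fingers":[0.5,0.5,0.5,0.5,0.5,0.5,0.5,0.5,0.5,0.5]}'
python3 - <<'E'
from h import *
s=ctrl.read_state();print(s["eef_pos"],s["tool_rot"],s["width"],np.round(s["qpos"],2))
go(471.7,132.4,125,255.8)
E
```

```text
clock: 22.87
eef_pos: [469.0, 136.7, 148.5]
tool_rot: [3.137, -0.015, -1.811]
force: [0.4, 1.1, -1.1]
width: 16.2
[468.99687571 136.69927823 148.464263  ] [ 3.13694263 -0.01471241 -1.81131539] 16.168790387769764 [ 0.3   0.8  -1.04  2.04  0.92  0.9   1.63]
travel cm [ 0.319 -0.376  2.35 ] twist 0.42 clock 22.8667 F [ 0.39  1.08 -1.08] w 16.168790387769764
```

```bash
python3 -m inch '{"travel":[[0.1,0,0],[0.1,0,0],[0.1,0,0.4],[0.1,0,0.8],[0.1,0,1.2],[0.1,0,1.6],[0.1,0,1.8],[0.1,0,1.8],[0.1,0,1.8],[0.1,0,1.8]],"twist":[0,0,0,0,0,0,0,0,0,0],"fingers":[0.5,0.5,0.5,0.5,0.5,0.5,0.5,0.5,0.5,0.5]}'
python3 - <<'E'
from h import *
s=ctrl.read_state();print(s["eef_pos"],s["tool_rot"],s["width"])
print("tz",R.from_euler("xyz",s["tool_rot"]).apply([0,0,1]))
go(471.7,132.4,125,255.8); bed()
s=grab("scene");t=grab("top"); crop(s,150,110,250,210,"s_m",6); crop(t,160,165,250,265,"t_m")
E
```

```text
clock: 23.7
eef_pos: [470.3, 131.2, 130.5]
tool_rot: [3.138, -0.017, -1.818]
force: [-0.5, -0.9, -0.8]
width: 16.1
[470.33552186 131.23131581 130.48432281] [ 3.13838077 -0.01694637 -1.81780287] 16.064056421851717
tz [-0.00725761 -0.01564584 -0.99985126]
travel cm [-0.156 -0.105  0.546] twist 0.05 clock 23.7 F [-0.55 -0.91 -0.8 ] w 16.064056421851717
t 23.7 along 11.16 lat -1.58 z 130.48 rot [ 3.1384 -0.0169 -1.8178] Fbed [-0.31 -1.02 -0.8 ]
s_m scale 6 origin 150 110
t_m scale 5 origin 160 165
```

View pics/s_m.png

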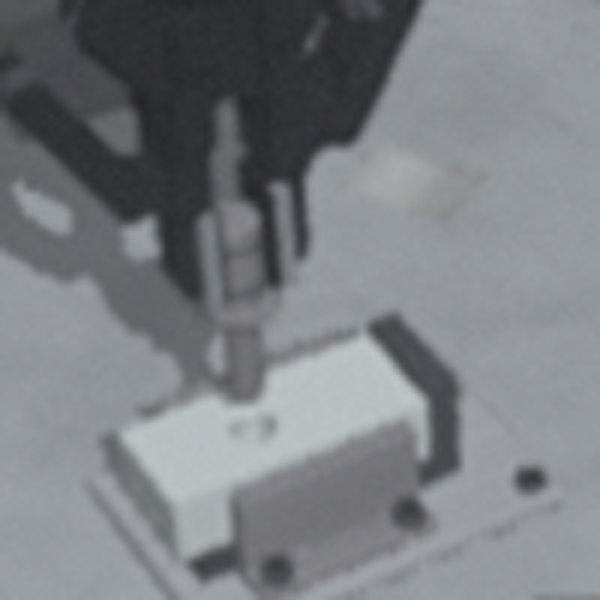

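View pics/t_m.png

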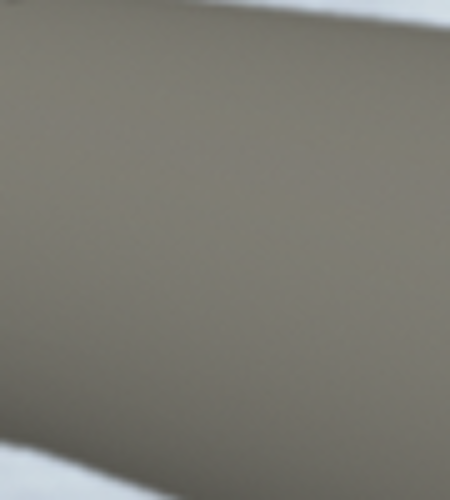

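Run:
```python
from h import *
s=grab("scene"); st=ctrl.read_state(); print(st["eef_pos"])
x,y,z=st["eef_pos"]
for zz in (130,110,96,60): print(zz,(proj(s,[x,y,zz])[0]-[150,110]+.5)*6)
print("hole",(proj(s,[471.7,132.4,46])[0]-[150,110]+.5)*6)
crop(s,175,130,210,190,"s_n",9)
im=cv2.imread("pics/s_n.png")
tz=R.from_euler("xyz",st["tool_rot"]).apply([0,0,1])
for k in range(0,75,5):
  p=(proj(s,st["eef_pos"]+tz*k)[0]-[175,130]+.5)*9; cv2.circle(im,(int(p[0]),int(p[1])),2,(0,0,255),-1)
h=(proj(s,[471.7,132.4,46])[0]-[175,130]+.5)*9; cv2.circle(im,(int(h[0]),int(h[1])),3,(0,255,0),-1)
cv2.imwrite("pics/s_n2.png",im)
```

```text
[470.36921329 131.26450287 130.58174301]
130 [233.49840013 216.37307258]
110 [238.84127624 268.96440204]
96 [242.51038451 304.8628618 ]
60 [251.6823503  393.84863286]
hole [255.93723641 423.4977785 ]
s_n scale 9 origin 175 130
```

View pics/s_n2.png

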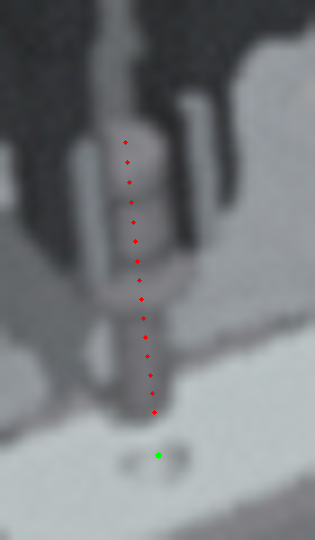

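Run:
```python
from h import *
s=grab("scene"); st=ctrl.read_state()
c=s["frame"][138:188,172:212,::-1]
im=cv2.resize(c,None,fx=12,fy=12,interpolation=cv2.INTER_LANCZOS4).astype(float)
im=np.clip((im-30)*1.6,0,255).astype(np.uint8)
for yy in range(0,600,50): cv2.putText(im,str(yy),(0,yy+5),0,.35,(0,255,255),1); cv2.line(im,(460,yy),(480,yy),(0,255,255),1)
for xx in range(0,480,50): cv2.putText(im,str(xx),(xx,595),0,.35,(0,255,255),1)
cv2.imwrite("pics/s_o.png",im)
tz=R.from_euler("xyz",st["tool_rot"]).apply([0,0,1])
for k in (0,15,34,52,70): print(k,(proj(s,st["eef_pos"]+tz*k)[0]-[172,138]+.5)*12)
```

```text
0 [202.8673676   93.90843437]
15 [211.40874493 174.14632098]
34 [222.02561859 273.30126771]
52 [231.87805593 364.75399537]
70 [241.53353301 453.86393905]
```

View pics/s_o.png

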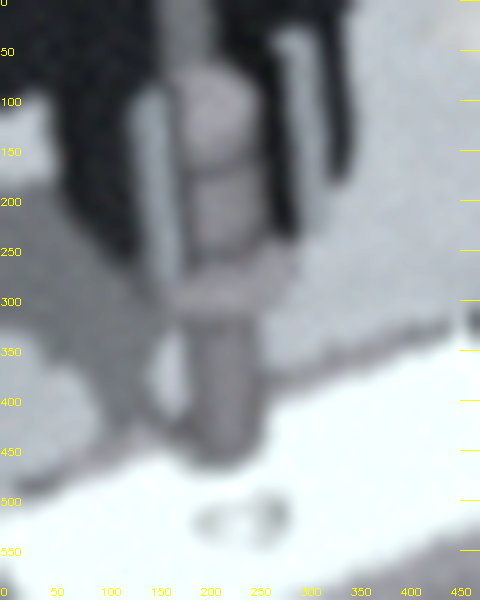

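Run:
```python
from h import *
from scipy.optimize import least_squares
s=grab("scene"); st=ctrl.read_state(); M=R.from_euler("xyz",st["tool_rot"])
obs=np.array([[213,97],[222,447]])/12+[172,138]-.5
def pts(p,phi=0):
  k0,th,off=p
  ax=np.array([np.sin(th)*np.cos(phi),np.sin(phi),np.cos(th)*np.cos(phi)])
  g=np.array([off,0,k0])
  return np.array([st["eef_pos"]+M.apply(g+ax*d) for d in (-15,55)])
for phi in np.radians([-4,-2,0,2,4]):
  r=least_squares(lambda p:(proj(s,pts(p,phi))-obs).ravel(),[14,0,0])
  print(np.degrees(phi),r.x[0],np.degrees(r.x[1]),r.x[2],"res",np.round(r.fun,2), pts(r.x,phi)[1])
print("tool x",M.apply([1,0,0]),"tool y",M.apply([0,1,0]))
```

```text
-4.0 18.07223159202802 -5.573879160441022 -2.352145316291155 res [-1.45  1.13  1.69 -1.26] [475.39949751 136.56312361  57.72271993]
-2.0 16.8224534875976 -5.062685955177749 -1.128329372660358 res [-0.98  0.77  1.15 -0.86] [473.13242798 135.3987412   58.86182488]
0.0 15.60326004424895 -4.46914663784333 0.05276747466143575 res [-0.51  0.41  0.61 -0.46] [470.85268801 134.19322816  60.03583122]
2.0 14.415214086566571 -3.7840772892237537 1.1885716602800414 res [-0.06  0.05  0.07 -0.06] [468.56147288 132.9417393   61.24632407]
4.0 13.258898759498047 -2.9958634967939783 2.2761003176894716 res [ 0.37 -0.31 -0.45  0.35] [466.25967395 131.63821634  62.49550218]
tool x [-0.24438128 -0.96952929  0.01705152] tool y [-0.96965278  0.2444667   0.00308681]
```

Run:
```python
from h import *
from scipy.optimize import least_squares
s=grab("scene"); st=ctrl.read_state(); M=R.from_euler("xyz",st["tool_rot"]); print(st["eef_pos"])
for bias in ([-.65,.75],[-.3,.4]):
 obs=np.array([[213,97],[222,447]])/12+[172,138]-.5-np.array(bias)
 def pts(p,phi=0):
  k0,th,off=p
  ax=np.array([np.sin(th)*np.cos(phi),np.sin(phi),np.cos(th)*np.cos(phi)])
  return np.array([st["eef_pos"]+M.apply(np.array([off,0,k0])+ax*d) for d in (-15,0,55)])
 for phi in np.radians([0,1,2]):
  r=least_squares(lambda p:(proj(s,pts(p,phi)[[0,2]])-obs).ravel(),[14,0,0])
  P=pts(r.x,phi); a=P[0]-P[2]
  print(np.degrees(phi),np.round(r.x*[1,57.3,1],2),"res",np.round(r.fun,2),"grip",np.round(P[1],1),"tip",np.round(P[2],1))
```

```text
[470.3175371  131.18211743 130.5128786 ]
0.0 [11.61 -4.74  3.45] res [-0.46  0.37  0.55 -0.42] grip [469.4 127.7 119. ] tip [470.1 131.2  64.1]
1.0 [11.02 -4.41  4.02] res [-0.23  0.19  0.28 -0.21] grip [469.3 127.1 119.6] tip [469.  130.6  64.7]
2.0 [10.43 -4.05  4.58] res [-0.01  0.01  0.01 -0.01] grip [469.1 126.6 120.2] tip [467.8 129.9  65.3]
0.0 [13.6  -4.6   1.64] res [-0.49  0.39  0.58 -0.44] grip [469.8 129.4 116.9] tip [470.5 132.8  62.1]
1.0 [13.01 -4.27  2.22] res [-0.26  0.21  0.31 -0.24] grip [469.7 128.8 117.5] tip [469.4 132.2  62.6]
2.0 [12.42 -3.92  2.78] res [-0.04  0.03  0.04 -0.03] grip [469.5 128.3 118.1] tip [468.2 131.5  63.3]
```

```bash
python3 -c "
from h import *
go(471.4,130.4,120,255.8)"
```

```text
travel cm [ 0.031 -0.127  1.052] twist 0.05 clock 24.0 F [-1.08  0.7  -0.38] w 15.856963329457782
```

```bash
python3 -m inch '{"travel":[[0.03,-0.13,0.1],[0.03,-0.13,0.3],[0.03,-0.13,0.5],[0.03,-0.13,0.7],[0.03,-0.13,0.9],[0.03,-0.13,1.05],[0.03,-0.13,1.05],[0.03,-0.13,1.05],[0.03,-0.13,1.05],[0.03,-0.13,1.05]],"twist":[0,0,0,0,0,0,0,0,0,0],"fingers":[0.5,0.5,0.5,0.5,0.5,0.5,0.5,0.5,0.5,0.5]}'
python3 - <<'E'
from h import *
bed(); print(ctrl.read_state()["eef_pos"],ctrl.read_state()["width"])
s=grab("scene")
c=s["frame"][142:192,172:212,::-1]
im=cv2.resize(c,None,fx=12,fy=12,interpolation=cv2.INTER_LANCZOS4).astype(float)
im=np.clip((im-30)*1.3,0,255).astype(np.uint8)
for yy in range(0,600,50): cv2.putText(im,str(yy),(0,yy+5),0,.35,(0,255,255),1)
for xx in range(0,480,50): cv2.putText(im,str(xx),(xx,595),0,.35,(0,255,255),1)
cv2.imwrite("pics/s_p.png",im)
for z in (46,50): print(z,(proj(s,[471.7,132.4,z])[0]-[172,142]+.5)*12)
E
```

```text
clock: 24.83
eef_pos: [471.4, 130.4, 120.0]
tool_rot: [3.138, -0.017, -1.818]
force: [-0.3, -0.3, -0.7]
width: 15.9
t 24.8333 along 12.43 lat -2.1 z 119.99 rot [ 3.1384 -0.017  -1.8177] Fbed [-0.25 -0.34 -0.69]
[471.43382576 130.41873406 119.98906316] 15.915748347084453
46 [247.87447282 462.99555699]
50 [245.91306443 444.07573009]
```

View pics/s_p.png

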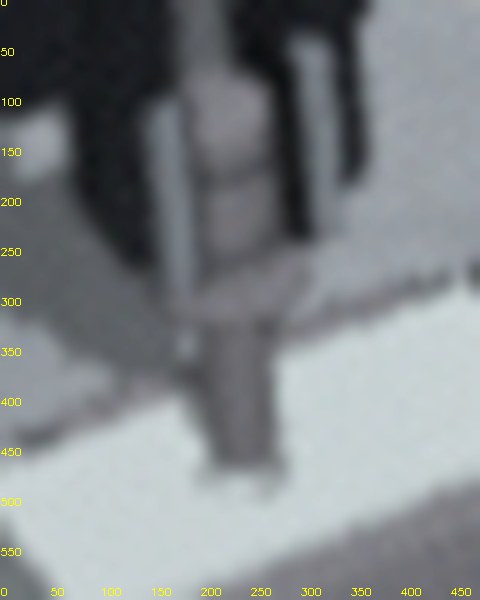

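```bash
python3 -m inch '{"travel":[[0,0,0.05],[0,0,0.1],[0,0,0.15],[0,0,0.2],[0,0,0.25],[0,0,0.3],[0,0,0.35],[0,0,0.4],[0,0,0.4],[0,0,0.4]],"twist":[0,0,0,0,0,0,0,0,0,0],"fingers":[0.5,0.5,0.5,0.5,0.5,0.5,0.5,0.5,0.5,0.5]}'; python3 -c "
from h import *
bed()"
```

```text
clock: 25.72
eef_pos: [471.3, 130.3, 115.9]
tool_rot: [3.138, -0.017, -1.818]
force: [-0.2, -0.7, -1.6]
width: 16.4
t 25.7167 along 12.34 lat -2.23 z 115.89 rot [ 3.1383 -0.0172 -1.8177] Fbed [-0.05 -0.78 -1.63]
```

```bash
python3 -m inch '{"travel":[[0,0,0.05],[0,0,0.1],[0,0,0.15],[0,0,0.2],[0,0,0.25],[0,0,0.3],[0,0,0.3],[0,0,0.3],[0,0,0.3],[0,0,0.3]],"twist":[0,0,0,0,0,0,0,0,0,0],"fingers":[0.5,0.5,0.5,0.5,0.5,0.5,0.5,0.5,0.5,0.5]}'; python3 -c "
from h import *
bed()"
```

```text
clock: 26.55
eef_pos: [471.3, 130.3, 112.9]
tool_rot: [3.138, -0.017, -1.818]
force: [0.1, 1.0, -1.1]
width: 16.3
t 26.55 along 12.36 lat -2.19 z 112.92 rot [ 3.1383 -0.017  -1.8177] Fbed [-0.12  0.95 -1.15]
```

```bash
python3 -m inch '{"travel":[[0,0,0.05],[0,0,0.1],[0,0,0.15],[0,0,0.2],[0,0,0.25],[0,0,0.3],[0,0,0.35],[0,0,0.4],[0,0,0.4],[0,0,0.4]],"twist":[0,0,0,0,0,0,0,0,0,0],"fingers":[0.5,0.5,0.5,0.5,0.5,0.5,0.5,0.5,0.5,0.5]}'
python3 - <<'E'
from h import *
bed(); s=grab("scene"); c=s["frame"][142:192,172:212,::-1]
im=cv2.resize(c,None,fx=12,fy=12,interpolation=cv2.INTER_LANCZOS4); cv2.imwrite("pics/s_q.png",im)
E
```

```text
clock: 27.38
eef_pos: [471.3, 130.5, 108.9]
tool_rot: [3.138, -0.017, -1.818]
force: [0.3, 2.0, -0.1]
width: 16.2
t 27.3833 along 12.32 lat -2.04 z 108.91 rot [ 3.1383 -0.0165 -1.8176] Fbed [-0.2   1.96 -0.08]
```

View pics/s_q.png

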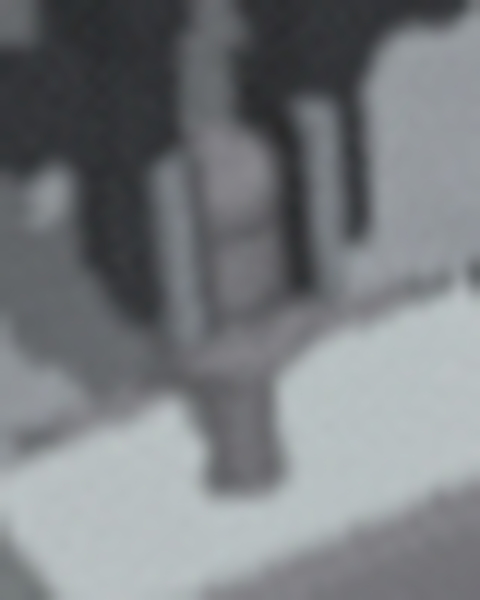

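```bash
python3 -m inch '{"travel":[[-0.05,0,0],[-0.1,0,0],[-0.1,0,0.05],[-0.1,0,0.1],[-0.1,0,0.15],[-0.1,0,0.2],[-0.1,0,0.25],[-0.1,0,0.3],[-0.1,0,0.3],[-0.1,0,0.3]],"twist":[0,0,0,0,0,0,0,0,0,0],"fingers":[0.5,0.5,0.5,0.5,0.5,0.5,0.5,0.5,0.5,0.5]}'; python3 -c "
from h import *
bed()"
```

```text
clock: 28.27
eef_pos: [471.4, 131.0, 105.8]
tool_rot: [3.138, -0.017, -1.818]
force: [-0.4, 1.2, -0.9]
width: 15.9
t 28.2667 along 12.3 lat -1.55 z 105.78 rot [ 3.1381 -0.0174 -1.8178] Fbed [-0.71  1.03 -0.94]
```

```bash
python3 -m inch '{"travel":[[-0.04,0,0],[-0.08,0,0.05],[-0.08,0,0.1],[-0.08,0,0.15],[-0.08,0,0.2],[-0.08,0,0.25],[-0.08,0,0.3],[-0.08,0,0.35],[-0.08,0,0.4],[-0.08,0,0.4]],"twist":[0,0,0,0,0,0,0,0,0,0],"fingers":[0.5,0.5,0.5,0.5,0.5,0.5,0.5,0.5,0.5,0.5]}'; python3 -c "
from h import *
bed()"
```

```text
clock: 29.1
eef_pos: [471.6, 131.8, 101.8]
tool_rot: [3.138, -0.017, -1.818]
force: [-0.5, 0.6, -1.0]
width: 16.0
t 29.1 along 12.29 lat -0.74 z 101.78 rot [ 3.1382 -0.0173 -1.8178] Fbed [-0.59  0.47 -0.99]
```

```bash
python3 -m inch '{"travel":[[-0.03,0,0.05],[-0.03,0,0.1],[-0.03,0,0.15],[-0.03,0,0.2],[-0.03,0,0.25],[-0.03,0,0.3],[-0.03,0,0.35],[-0.03,0,0.4],[-0.03,0,0.45],[-0.03,0,0.45]],"twist":[0,0,0,0,0,0,0,0,0,0],"fingers":[0.5,0.5,0.5,0.5,0.5,0.5,0.5,0.5,0.5,0.5]}'; python3 -c "
from h import *
bed()"
```

```text
clock: 29.93
eef_pos: [471.7, 132.0, 97.3]
tool_rot: [3.138, -0.017, -1.818]
force: [-0.7, -0.4, -1.0]
width: 16.0
t 29.9333 along 12.27 lat -0.49 z 97.28 rot [ 3.1382 -0.0172 -1.8177] Fbed [-0.58 -0.53 -0.98]
```

```bash
python3 -m inch '{"travel":[[0,0,0.05],[0,0,0.1],[0,0,0.15],[0,0,0.2],[0,0,0.25],[0,0,0.3],[0,0,0.35],[0,0,0.4],[0,0,0.4],[0,0,0.4]],"twist":[0,0,0,0,0,0,0,0,0,0],"fingers":[0.5,0.5,0.5,0.5,0.5,0.5,0.5,0.5,0.5,0.5]}'
python3 - <<'E'
from h import *
bed(); s=grab("scene"); c=s["frame"][142:192,172:212,::-1]
im=cv2.resize(c,None,fx=12,fy=12,interpolation=cv2.INTER_LANCZOS4); cv2.imwrite("pics/s_r.png",im)
E
```

```text
clock: 30.77
eef_pos: [471.7, 132.0, 93.3]
tool_rot: [3.138, -0.017, -1.818]
force: [-1.2, 0.3, -1.2]
width: 16.1
t 30.7667 along 12.27 lat -0.52 z 93.34 rot [ 3.1382 -0.0172 -1.8177] Fbed [-1.26 -0.04 -1.19]
```

View pics/s_r.png

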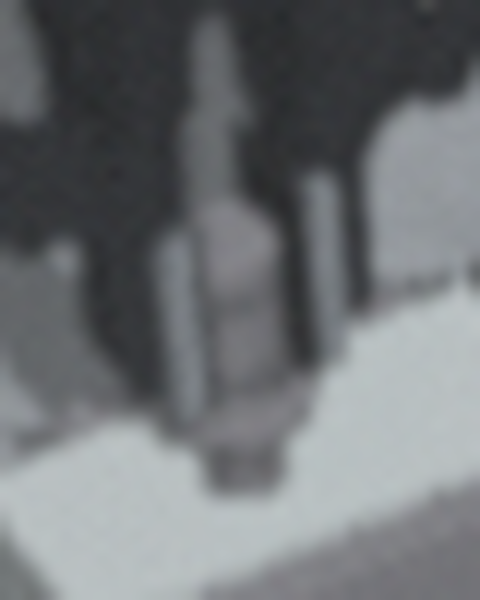

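```bash
python3 -m inch '{"travel":[[0,0,0.05],[0,0,0.1],[0,0,0.15],[0,0,0.2],[0,0,0.25],[0,0,0.3],[0,0,0.35],[0,0,0.4],[0,0,0.4],[0,0,0.4]],"twist":[0,0,0,0,0,0,0,0,0,0],"fingers":[0.5,0.5,0.5,0.5,0.5,0.5,0.5,0.5,0.5,0.5]}'; python3 -c "
from h import *
bed()"
```

```text
clock: 31.65
eef_pos: [471.6, 131.9, 89.3]
tool_rot: [3.138, -0.017, -1.818]
force: [1.5, 0.3, 0.3]
width: 16.1
t 31.65 along 12.27 lat -0.58 z 89.34 rot [ 3.1382 -0.0172 -1.8177] Fbed [1.38 0.65 0.33]
```

```bash
python3 -m inch '{"travel":[[0,0,0.05],[0,0,0.1],[0,0,0.15],[0,0,0.2],[0,0,0.25],[0,0,0.3],[0,0,0.35],[0,0,0.4],[0,0,0.4],[0,0,0.4]],"twist":[0,0,0,0,0,0,0,0,0,0],"fingers":[0.5,0.5,0.5,0.5,0.5,0.5,0.5,0.5,0.5,0.5]}'; python3 -c "
from h import *
bed()"
```

```text
clock: 32.48
eef_pos: [471.7, 132.0, 85.3]
tool_rot: [3.138, -0.017, -1.818]
force: [0.4, 1.1, -1.3]
width: 15.8
t 32.4833 along 12.26 lat -0.56 z 85.34 rot [ 3.1382 -0.0169 -1.8177] Fbed [ 0.12  1.15 -1.32]
```

Smooth entry into the socket. Next, smaller steps to seat the collar.

```bash
python3 -m inch '{"travel":[[0,0,0.05],[0,0,0.1],[0,0,0.15],[0,0,0.2],[0,0,0.25],[0,0,0.3],[0,0,0.3],[0,0,0.3],[0,0,0.3],[0,0,0.3]],"twist":[0,0,0,0,0,0,0,0,0,0],"fingers":[0.5,0.5,0.5,0.5,0.5,0.5,0.5,0.5,0.5,0.5]}'; python3 -c "
from h import *
bed()"
```

```text
clock: 33.32
eef_pos: [471.7, 131.9, 82.4]
tool_rot: [3.138, -0.017, -1.818]
force: [0.4, 0.6, -1.0]
width: 16.1
t 33.3167 along 12.28 lat -0.64 z 82.36 rot [ 3.1383 -0.017  -1.8177] Fbed [ 0.21  0.65 -0.96]
```

```bash
python3 -m inch '{"travel":[[0,0,0.03],[0,0,0.06],[0,0,0.09],[0,0,0.12],[0,0,0.15],[0,0,0.15],[0,0,0.15],[0,0,0.15],[0,0,0.15],[0,0,0.15]],"twist":[0,0,0,0,0,0,0,0,0,0],"fingers":[0.5,0.5,0.5,0.5,0.5,0.5,0.5,0.5,0.5,0.5]}'; python3 -c "
from h import *
bed()"
```

```text
clock: 34.15
eef_pos: [471.6, 131.8, 80.9]
tool_rot: [3.138, -0.017, -1.818]
force: [-0.4, 0.5, -0.9]
width: 15.8
t 34.15 along 12.25 lat -0.68 z 80.88 rot [ 3.1383 -0.017  -1.8177] Fbed [-0.52  0.43 -0.93]
```

```bash
python3 -m inch '{"travel":[[0,0,0.02],[0,0,0.04],[0,0,0.06],[0,0,0.08],[0,0,0.1],[0,0,0.1],[0,0,0.1],[0,0,0.1],[0,0,0.1],[0,0,0.1]],"twist":[0,0,0,0,0,0,0,0,0,0],"fingers":[0.5,0.5,0.5,0.5,0.5,0.5,0.5,0.5,0.5,0.5]}'; python3 -c "
from h import *
bed()"
```

```text
clock: 34.98
eef_pos: [471.6, 131.8, 79.9]
tool_rot: [3.138, -0.017, -1.818]
force: [0.9, 1.1, 0.2]
width: 16.1
t 34.9833 along 12.25 lat -0.67 z 79.89 rot [ 3.1383 -0.017  -1.8178] Fbed [0.59 1.27 0.19]
```

```bash
python3 -m inch '{"travel":[[0,0,0.02],[0,0,0.04],[0,0,0.06],[0,0,0.06],[0,0,0.06],[0,0,0.06],[0,0,0.06],[0,0,0.06],[0,0,0.06],[0,0,0.06]],"twist":[0,0,0,0,0,0,0,0,0,0],"fingers":[0.5,0.5,0.5,0.5,0.5,0.5,0.5,0.5,0.5,0.5]}'
python3 - <<'E'
from h import *
bed(); s=grab("scene"); c=s["frame"][142:192,172:212,::-1]
im=cv2.resize(c,None,fx=12,fy=12,interpolation=cv2.INTER_LANCZOS4); cv2.imwrite("pics/s_u.png",im)
E
```

```text
clock: 35.82
eef_pos: [471.6, 131.9, 79.8]
tool_rot: [3.139, -0.017, -1.818]
force: [-0.6, 0.3, 5.9]
width: 15.9
t 35.8167 along 12.26 lat -0.61 z 79.8 rot [ 3.1389 -0.0171 -1.8176] Fbed [-0.66  0.11  5.86]
```

View pics/s_u.png

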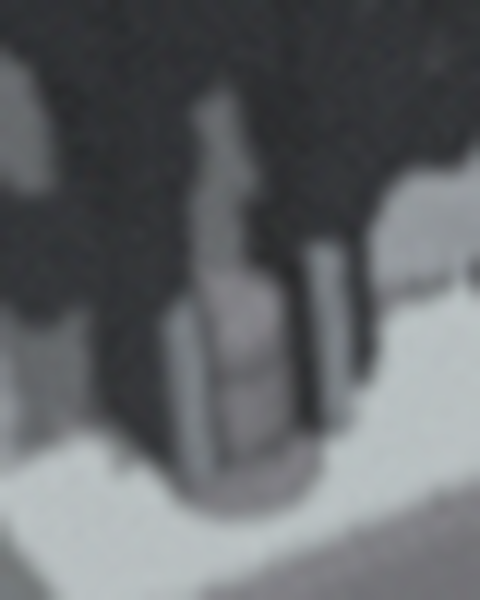

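```bash
python3 -m inch '{"travel":[[0,0,-0.03],[0,0,-0.03],[0,0,-0.03],[0,0,-0.03],[0,0,-0.03],[0,0,-0.03],[0,0,-0.03],[0,0,-0.03],[0,0,-0.03],[0,0,-0.03]],"twist":[0,0,0,0,0,0,0,0,0,0],"fingers":[1.8,2,2.2,2.5,3,3.5,4,4.5,4.5,4.5]}'; python3 -c "
from h import *
bed()
s=grab('scene'); crop(s,160,130,240,200,'s_v')"
python3 -m inch '{"travel":[[0,0,-0.2],[0,0,-0.6],[0,0,-1.5],[0,0,-3],[0,0,-5],[0,0,-8],[0,0,-11],[0,0,-14],[0,0,-15],[0,0,-15]],"twist":[0,0,0,0,0,0,0,0,0,0],"fingers":[4.5,4.5,4.5,4.5,4.5,4.5,4.5,4.5,4.5,4.5]}'
python3 -m inch '{"travel":[[3,0,-0.5],[6,0,-1],[9,0,-1],[12,0,-1],[15,0,-1],[18,0,-1],[20,0,-1],[20,0,-1],[20,0,-1],[20,0,-1]],"twist":[0,0,0,0,0,0,0,0,0,0],"fingers":[4.5,4.5,4.5,4.5,4.5,4.5,4.5,4.5,4.5,4.5]}'
python3 - <<'E'
from h import *
bed(); s=grab("scene"); t=grab("top")
crop(s,160,140,240,210,"s_w"); crop(t,165,165,245,265,"t_w"); cv2.imwrite("pics/top_w.png",t["frame"][:,:,::-1])
print(prof(t,46,-12,12,58,75))
E
```

```text
clock: 36.7
eef_pos: [471.6, 131.8, 79.6]
tool_rot: [3.138, -0.017, -1.818]
force: [0.1, 0.5, 0.5]
width: 45.2
t 36.7 along 12.23 lat -0.77 z 79.58 rot [ 3.1383 -0.0172 -1.8177] Fbed [0.01 0.55 0.45]
s_v scale 8 origin 160 130
clock: 37.58
eef_pos: [473.9, 135.1, 232.5]
tool_rot: [-3.14, -0.014, -1.818]
force: [-0.5, -0.3, -1.1]
width: 44.6
clock: 38.42
eef_pos: [423.7, -59.0, 242.5]
tool_rot: [3.137, -0.016, -1.817]
force: [0.5, -0.6, 0.3]
width: 45.2
t 38.4167 along 12.61 lat -197.45 z 242.53 rot [ 3.1375 -0.0163 -1.8173] Fbed [ 0.68 -0.49  0.29]
s_w scale 8 origin 160 140
t_w scale 5 origin 165 165
[(58, 227), (59, 227), (60, 226), (61, 222), (62, 211), (63, 192), (64, 163), (65, 131), (66, 104), (67, 86), (68, 78), (69, 76), (70, 76), (71, 76), (72, 75), (73, 74), (74, 72)]
```

View pics/s_w.png

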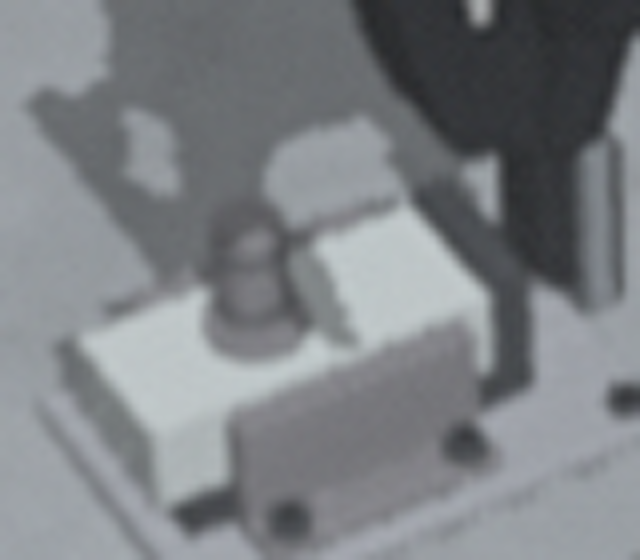

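View pics/t_w.png

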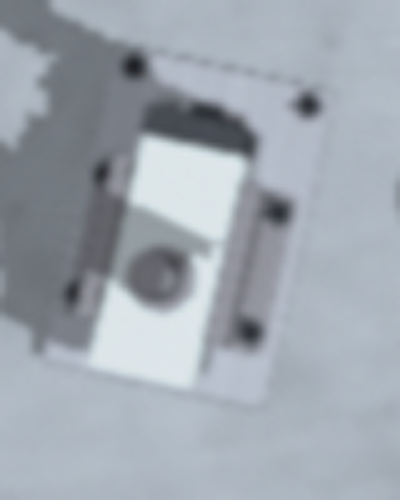

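View pics/top_w.png

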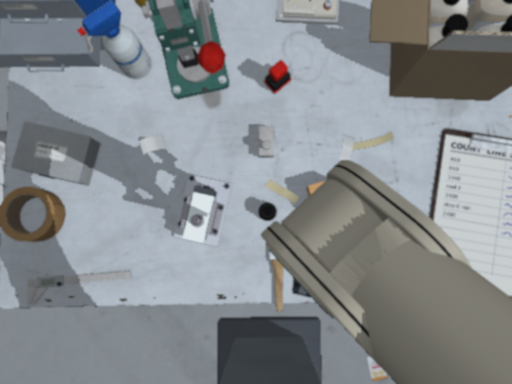

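```bash
python3 -c "
from cell import ctrl
print(ctrl.finish_job(), ctrl.read_state()['clock'])"
```

```text
the job is handed in; nothing more can be done
the job is handed in; nothing more can be done
```

The spacer pack is pinned: all three plates are against the end stop, the pin is fully home in the socket, and I handed the job in at about 38.5 s.

**Pushing:** I pushed the plates with closed fingers in steps down to 0.1 mm. The last push was about 5.4 N in total, within the 5 to 8 N needed. The hole position felt through the fingers agreed with the camera to about 0.3 mm.

**Pin:** I took the largest pin from the wooden rest, lowered it through the plates, and stopped when the collar touched at about 6 N. I then let go and moved clear.

**Last checks:**
- The collar sits flat on the top plate. The TCP height at contact matched the pin being fully home, based on its height when I gripped it.
- The top plate's far edge had moved at most about 0.2 mm since it was seated. The lower two plates could not be seen directly, but the pin passed them without resistance.
- The cap and gauge block look unmoved, and the gripper is about 240 mm above the table, touching nothing.

**What did not go to plan:**
- Joint 6 reached its limit near the base, which left the tool tilted about 1°.
- The pin tilted about 4° when gripped, and the finger reading was 16 mm on an 18 mm grip. I straightened the pin by shifting sideways as it went in; the highest side force I read was about 2 N.

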